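# Change the acrylic patterns on the sail loft's marking board

## Robot

A 6-joint arm with a two-finger parallel gripper is mounted at the origin on the work surface. World frame = base frame: x ahead of the robot, y to its left, z up, the work surface at z = 0. Lengths are in m, angles in rad, forces in N, time in s.
With the tool pointing down it reaches from about 0.35 to 0.775 m from the base axis. Payload 5.5 kg.
Tool frame: the origin (TCP) lies at the very end of the fingers, on their centre line; the grasp point (between the pads) lies 19 mm behind it; z points along the fingers, y is the line along which they close (so a half turn about z gives the same grasp; the last joint's range is limited). The gripper opens to 85 mm and grips with 20 to 120 N. Pads are 22 mm wide; open, the fingers measure 114 mm over their backs; the gripper's body (76 mm by 85 mm) begins 54 mm behind the grasp point. The pads swing forward as they close: fully open they stand 13 mm farther back than shut.
Start: joints at [-1.37, 0.313, 0.046, 1.304, 0, 1.431], TCP at [0.192, -0.542, 0.231] pointing down, gripper open.
Joint ranges: [-2.76, 2.76], [-0.86, 1.69], [-1.03, 1.26], [-2.2, 2.34], [-1.47, 1.5], [-3.14, 3.14]. Speed limits (rad/s): [2.57, 2.57, 3.14, 3.14, 3.14, 3.14].

## Interface

Orientations are given as a unit quaternion [w, x, y, z].
In Python, from workcell import get_state, read_camera, calibration, hand_in gives the robot as it stands.
- The arm moves only by the tool drive_tool, never from a script. Its argument "deltas" is a list that holds one entry, the list of rows, each a list of 7 numbers: the closure in counts, from 0 (fully open) to 255 (shut), then the shift along the tool's x, y, z in m, then the turn, a rotation vector about the tool's x, y, z in degrees. A call has 1 to 12 rows; each row is the pose to reach, as a shift and turn from the pose commanded when the call began, along the tool's axes at that moment; what a row does not reach only later rows make up. A row lasts 1/8 s, in which the tool goes at most 62.5 mm and 10.7 degrees, less where a joint would pass 70% of its speed; a pose out of reach is approached as far as the arm can. A call with a gripper value outside its range is refused whole. The fingers move at their own pace and stop on an object; "newtons" is the grip in N (left out, the last holds). Time passes only in rows, so rows that repeat a pose let the fingers close. It gives the time, the measured TCP pose, the force, the opening and the grip force at its end, in the units of the state.
- get_state(): the state, without advancing time (a new reading comes with each control period).
- read_camera(name): name is "scene" or "side" or "wrist"; returns (picture, depth): 480x640x3 uint8, red, green, blue; 480x640 float32, m along the optical axis (not along the pixel's ray), 0 where there is no reading.
- calibration(name): a dict with "mtx" (3x3 intrinsics, pixels), "k1" (the pictures are not rectified: a ray, as slopes to the right and down, at radius r is drawn at 1 + k1 r^2 times it, then the intrinsics apply), "world_from_camera" (4x4, takes a point from camera to world coordinates). Camera axes: x right, y up, looking along -z (the intrinsics and any distortion apply to the point x, -y, -z); pixel columns grow to the right and rows downward; lengths in m; the calibration is good to about 2 mm. A picture is of the moment at which its call begins: read the wrist's pose just before it. calibration takes no time and is no camera call; for the wrist camera it gives the pose at the moment of the call.
- hand_in(): hands the job in; it is judged then, once.
The state is a dict: "clock": time; "joint_pos": joint angles; "qvel": joint speeds; "tau": joint torques, N m; "tcp_pos": TCP position; "orientation": TCP orientation; "wrist_force": force on the tool from outside, world axes, zero at the start; "ft_torque": the same for the moment, N m; "finger_gap": finger opening in m; "grip_force": force on a finger pad.
Only numpy, scipy, OpenCV 4.12 (cv2) and the standard library are available. Lean on these libraries where they do the work, as an engineer would, in place of code of your own. Each camera call takes 0.05 s, during which the arm holds its last target. There are 200 camera calls.

## Task

Set the marking board up for the next sail: swing its sprung clamp bar up, lift the last job's two rectangular patterns out and lay them flat in the wooden tray, then, with the bar still up, lay every other pattern from the bench flat and side by side on the board, each with its straight edge square and home against the stop strip, and lower the bar onto them. The acrylic is brittle, so hold the patterns lightly (grip with 50 N at most) and do not press the bar down on them harder than its own spring does (20 N at most); leave the tape, the tin and the screwdriver where they are.

Things in the scene. Friction and masses are not known exactly. Their poses are not given: they have to be found in the camera images.
- board: white marking board with grey cutting mat, fixed on the bench; 420 mm wide (y), top 12 mm above the bench; origin at bench level; x points level from its front edge (x = -75 mm) to the aluminium stop strip on its far side (front face at x = +85 mm, top 24 mm above the bench); y along the strip, z up
- clamp (a joint): angle (rad) of the 380 mm long aluminium clamp bar hinged over the stop strip: 0 = lying on 6 mm patterns, -0.11 = on the bare board, grows as its front swings up and back, 1.0 = fully up. Over-centre spring: above 0.7 it springs up and stays, below 0.5 it closes by itself, damped, pressing about 4 N. Down, it covers the board from x = 44 mm to the strip
- board_hinge (a point): middle of the clamp bar's hinge axis, which runs along the board's y; at board x = +100 mm, 30 mm above the bench; axes as the board's
- clamp_knob (a point): centre of the black ball knob, 24 mm across, on a 10 mm stem, the lever at the middle of the clamp bar; at joint 0 it is 30 mm in front of the hinge axis and 75 mm above it, and it turns with the bar about the hinge; pushing it away from the front edge with a few newtons raises the bar, drawing it back lowers it
- tray: shallow open wooden tray, fixed on the bench, outside 200 mm (x) x 230 mm (y) x 28 mm high, walls and floor 6 mm; origin at the centre of its underside, z up
- oldA_grip (a point): last job's pattern: brittle frosted acrylic rectangle, 70 mm wide (y) x 115 mm (x) x 6 mm, starting with its back edge under the closed bar. Upright wooden rib grip on it 16 mm wide (y) x 40 mm long (x) x 32 mm high; this point is the grip's centre, 22 mm above the plate's underside; x points from it to the back edge, 80 mm away (the front is 35 mm the other way), z up. About 90 g
- oldB_grip (a point): last job's pattern: brittle frosted acrylic rectangle, 60 mm wide (y) x 115 mm (x) x 6 mm, starting with its back edge under the closed bar. Upright wooden rib grip on it 16 mm wide (y) x 40 mm long (x) x 32 mm high; this point is the grip's centre, 22 mm above the plate's underside; x points from it to the back edge, 80 mm away (the front is 35 mm the other way), z up. About 90 g
- patA_grip (a point): new pattern: brittle frosted acrylic plate, triangular, tip cut off, 6 mm thick, straight back edge 110 mm long (along y); flat on the bench, or absent. Upright wooden rib grip on it 16 mm wide (y) x 40 mm long (x) x 32 mm high; this point is the grip's centre, 22 mm above the plate's underside; x points from it to the back edge, 80 mm away (the front is 35 mm the other way), z up. About 90 g
- patA_edge (a point): middle of the straight back edge of the pattern that carries patA_grip, half-way through its thickness; same axes
- patB_grip (a point): new pattern: brittle frosted acrylic plate, D-shaped, round front, 6 mm thick, straight back edge 105 mm long (along y); flat on the bench, or absent. Upright wooden rib grip on it 16 mm wide (y) x 40 mm long (x) x 32 mm high; this point is the grip's centre, 22 mm above the plate's underside; x points from it to the back edge, 80 mm away (the front is 35 mm the other way), z up. About 90 g
- patB_edge (a point): middle of the straight back edge of the pattern that carries patB_grip, half-way through its thickness; same axes
- patC_grip (a point): new pattern: brittle frosted acrylic plate, triangular, tip cut off, 6 mm thick, straight back edge 95 mm long (along y); flat on the bench, or absent. Upright wooden rib grip on it 16 mm wide (y) x 40 mm long (x) x 32 mm high; this point is the grip's centre, 22 mm above the plate's underside; x points from it to the back edge, 80 mm away (the front is 35 mm the other way), z up. About 90 g
- patC_edge (a point): middle of the straight back edge of the pattern that carries patC_grip, half-way through its thickness; same axes
- patD_grip (a point): new pattern: brittle frosted acrylic plate, D-shaped, round front, 6 mm thick, straight back edge 85 mm long (along y); flat on the bench, or absent. Upright wooden rib grip on it 16 mm wide (y) x 40 mm long (x) x 32 mm high; this point is the grip's centre, 22 mm above the plate's underside; x points from it to the back edge, 80 mm away (the front is 35 mm the other way), z up. About 90 g
- patD_edge (a point): middle of the straight back edge of the pattern that carries patD_grip, half-way through its thickness; same axes
- tape: roll of tape lying flat, 90 mm across, 24 mm high, bystander; origin at the centre of its underside
- tin: open steel tin, 84 mm across, 90 mm high, bystander; origin at the centre of its underside
- driver: screwdriver with a green handle, 200 mm, lying on the bench beyond the board, bystander; origin near its middle
Mind the look-alikes: they are no part of the job. What is shaped like the part that bears patC_grip but turquoise or yellow is not meant.

How it is judged:
On the way, in this order (a step that is already met when the one before it is completed fails the run):
1. the clamp bar is swung up and stays up (value of joint clamp above 0.85 rad), for 0.2 s.
2. with the bar up, the old patterns lie flat in the tray, released (value of joint clamp above 0.85 rad and x of oldA_grip in the frame of tray between -0.09 and 0.09 m and y of oldA_grip in the frame of tray between -0.1 and 0.1 m and z of each of oldA_grip, oldB_grip in the frame of tray below 0.036 m and angle between each of oldA_grip, oldB_grip's own z axis and vertical below 0.1 rad and contact force between the fingers and oldA below 0.2 N and x of oldB_grip in the frame of tray between -0.09 and 0.09 m and y of oldB_grip in the frame of tray between -0.1 and 0.1 m and contact force between the fingers and oldB below 0.2 N), for 0.2 s.
3. with the bar still up, every new pattern lies on the board with its straight edge home against the stop strip, released (value of joint clamp above 0.85 rad and x of patA_edge in the frame of board between 0.077 and 0.092 m and y of patA_edge in the frame of board between -0.16 and 0.16 m and angle between the x axis of each of patA_grip, patB_grip, patC_grip, patD_grip and the x axis of board, either way round below 0.12 rad and angle between each of patA_grip, patB_grip, patC_grip, patD_grip's own z axis and vertical below 0.06 rad and z of each of patA_grip, patB_grip, patC_grip, patD_grip in the frame of board below 0.04 m and contact force between the fingers and patA below 0.2 N and x of patB_edge in the frame of board between 0.077 and 0.092 m and y of patB_edge in the frame of board between -0.163 and 0.163 m and contact force between the fingers and patB below 0.2 N and x of patC_edge in the frame of board between 0.077 and 0.092 m and y of patC_edge in the frame of board between -0.167 and 0.167 m and contact force between the fingers and patC below 0.2 N and x of patD_edge in the frame of board between 0.077 and 0.092 m and y of patD_edge in the frame of board between -0.172 and 0.172 m and contact force between the fingers and patD below 0.2 N), for 0.2 s.
4. the bar is lowered onto the patterns (value of joint clamp between -0.05 and 0.04 rad), for 0.2 s.
At the end, for the whole second after the job is handed in: Bar down on the patterns (joint -0.05 to 0.04); each new pattern flat on the board (tilt < 0.06 rad), middle of its straight edge within 8 mm of the stop strip, square within 0.12 rad, at most 5 mm past the board's ends; old patterns flat in the tray; all released and still (all of step 4 and x of oldA_grip in the frame of tray between -0.09 and 0.09 m and y of oldA_grip in the frame of tray between -0.1 and 0.1 m and z of each of oldA_grip, oldB_grip in the frame of tray below 0.036 m and angle between each of oldA_grip, oldB_grip's own z axis and vertical below 0.1 rad and contact force between the fingers and oldA below 0.2 N and x of oldB_grip in the frame of tray between -0.09 and 0.09 m and y of oldB_grip in the frame of tray between -0.1 and 0.1 m and contact force between the fingers and oldB below 0.2 N and x of patA_edge in the frame of board between 0.077 and 0.092 m and y of patA_edge in the frame of board between -0.16 and 0.16 m and angle between the x axis of each of patA_grip, patB_grip, patC_grip, patD_grip and the x axis of board, either way round below 0.12 rad and angle between each of patA_grip, patB_grip, patC_grip, patD_grip's own z axis and vertical below 0.06 rad and z of each of patA_grip, patB_grip, patC_grip, patD_grip in the frame of board below 0.04 m and contact force between the fingers and patA below 0.2 N and x of patB_edge in the frame of board between 0.077 and 0.092 m and y of patB_edge in the frame of board between -0.163 and 0.163 m and contact force between the fingers and patB below 0.2 N and x of patC_edge in the frame of board between 0.077 and 0.092 m and y of patC_edge in the frame of board between -0.167 and 0.167 m and contact force between the fingers and patC below 0.2 N and x of patD_edge in the frame of board between 0.077 and 0.092 m and y of patD_edge in the frame of board between -0.172 and 0.172 m and contact force between the fingers and patD below 0.2 N and linear speed of each of patA, patB, patC, patD, oldA, oldB below 0.03 m/s); the robot touches nothing.
It fails at once if a pattern is squeezed or pushed by the two fingers with more than 100 N in all (50 N of grip) (contact force between the fingers and patA above 100 N or contact force between the fingers and patB above 100 N or contact force between the fingers and patC above 100 N or contact force between the fingers and patD above 100 N or contact force between the fingers and oldA above 100 N or contact force between the fingers and oldB above 100 N).
It fails at once if the clamp bar is pressed onto a pattern with more than 20 N (contact force between clamp and patA above 20 N or contact force between clamp and patB above 20 N or contact force between clamp and patC above 20 N or contact force between clamp and patD above 20 N or contact force between clamp and oldA above 20 N or contact force between clamp and oldB above 20 N).
It fails at once if the tape, the tin or the screwdriver is moved more than 30 mm (distance of any of tape, tin, driver from where it was at the start of the episode above 0.03 m).
Of patA, patB, patC, patD only 2 to 3 are there at a start; the rules pass over those that are not, and their reading is None.
At some moment in a run one of patA, patB, patC, patD may be knocked a few centimetres aside while the robot is not near it.
Once in a run the grip may slacken for a moment while it holds something.
It also fails if it takes over 210 s, if anything falls off the work surface, if the arm or the gripper's body presses on something with over 40 N, if the wrist force passes 120 N, or if a joint passes its speed limit or range.

## Working session

There is one attempt and no reset: what is moved stays moved. The work goes in short steps, Python scripts to look and compute and a tool call to move; the robot and the scene stay as the last step left them, time stands still between calls to the robot, and variables do not carry over. Pictures are saved under pics/ and viewed, at most 16 in all, crops included, and the job is handed in when it is done.

Besides the shell and the picture viewer there is one more tool, called after "Request:" as name(argument=value, ...), one argument or row to a line, values as JSON. drive_tool: Moves the arm, as the interface text tells. Its arguments: {"type":"object","properties":{"deltas":{"type":"array","items":{"type":"array","items":{"type":"array","items":{"type":"number"}}}},"newtons":{"type":"number"}},"required":["deltas"]}

```bash
mkdir -p pics
cat > h.py <<'E'
import numpy as np, cv2, pickle
from scipy.spatial.transform import Rotation as R
from workcell import *
def snap(n,tag):
    c=calibration(n); im,d=read_camera(n)
    cv2.imwrite(f'pics/{tag}.png',im[:,:,::-1]); pickle.dump((c,im,d),open(f'pics/{tag}.pkl','wb'))
    return c,im,d
def load(tag): return pickle.load(open(f'pics/{tag}.pkl','rb'))
def ray(c,u,v):
    K=np.array(c['mtx']); q=np.array([(u-K[0,2])/K[0,0],(v-K[1,2])/K[1,1]]); p=q.copy()
    for _ in range(20): p=q/(1+c['k1']*(p@p))
    T=np.array(c['world_from_camera']); return T[:3,3],T[:3,:3]@np.array([p[0],-p[1],-1])
def atz(c,u,v,z):
    o,r=ray(c,u,v); return o+r*(z-o[2])/r[2]
def atd(c,d,u,v):
    o,r=ray(c,u,v); return o+r*d[int(round(v)),int(round(u))]
def proj(c,p):
    T=np.linalg.inv(np.array(c['world_from_camera'])); q=T[:3,:3]@np.array(p)+T[:3,3]
    s=np.array([q[0],-q[1]])/-q[2]; s=s*(1+c['k1']*(s@s)); K=np.array(c['mtx'])
    return K[0,0]*s[0]+K[0,2],K[1,1]*s[1]+K[1,2]
def tri(*a):
    A=0;b=0
    for c,u,v in a:
        o,r=ray(c,u,v); r=r/np.linalg.norm(r); P=np.eye(3)-np.outer(r,r); A=A+P; b=b+P@o
    return np.linalg.solve(A,b)
def cloud(c,d):
    K=np.array(c['mtx']); v,u=np.mgrid[:480,:640]
    q=np.stack([(u-K[0,2])/K[0,0],(v-K[1,2])/K[1,1]],-1); p=q.copy()
    for _ in range(20): p=q/(1+c['k1']*(p**2).sum(-1,keepdims=True))
    T=np.array(c['world_from_camera']); X=np.stack([p[...,0]*d,-p[...,1]*d,-d],-1)
    return X@T[:3,:3].T+T[:3,3]
E
python3 - <<'E'
from h import *
s=get_state(); print(s)
for n in('scene','side'):
    c,im,d=snap(n,n+'0'); print(n,c)
E
```

```text
{'clock': 0.0, 'joint_pos': array([-1.36958937e+00,  3.14024931e-01,  4.49618566e-02,  1.30360641e+00,
       -7.95868562e-06,  1.43116164e+00]), 'qvel': array([ 0.00172364, -0.00073682,  0.0006203 , -0.00112613,  0.00041192,
        0.00085792]), 'tau': array([ 8.41090259e-04, -4.80629754e+01,  2.98531580e+01,  1.93648925e-02,
       -7.08863445e-05, -3.09836722e-06]), 'tcp_pos': array([ 0.19207563, -0.54141592,  0.23038792]), 'orientation': array([-9.36012025e-04,  9.85513052e-01,  1.69597017e-01, -3.28065281e-05]), 'wrist_force': array([-0.48551372,  0.33224442,  0.08109126]), 'ft_torque': array([0.03410543, 0.00593251, 0.04843675]), 'grip_force': 0.0, 'finger_gap': 0.08533853323278778}
scene {'mtx': array([[591.41406364,   0.        , 324.17961265],
       [  0.        , 591.41406364, 240.01909514],
       [  0.        ,   0.        ,   1.        ]]), 'k1': -0.08768876066993585, 'world_from_camera': array([[ 7.26936390e-01, -5.03492990e-01,  4.66967123e-01,
         1.19226287e+00],
       [ 6.86704510e-01,  5.32363823e-01, -4.95000683e-01,
        -7.29819252e-01],
       [ 6.32970898e-04,  6.80502439e-01,  7.32745543e-01,
         1.15770825e+00],
       [ 0.00000000e+00,  0.00000000e+00,  0.00000000e+00,
         1.00000000e+00]])}
side {'mtx': array([[563.90317711,   0.        , 314.1355844 ],
       [  0.        , 563.90317711, 237.0712955 ],
       [  0.        ,   0.        ,   1.        ]]), 'k1': -0.014374710753694767, 'world_from_camera': array([[ 0.99797822,  0.045852  , -0.04401216,  0.43037695],
       [-0.06342947,  0.67470662, -0.73535547, -1.15924453],
       [-0.00402223,  0.73666041,  0.67625088,  1.14728459],
       [ 0.        ,  0.        ,  0.        ,  1.        ]])}
```

View pics/scene0.png

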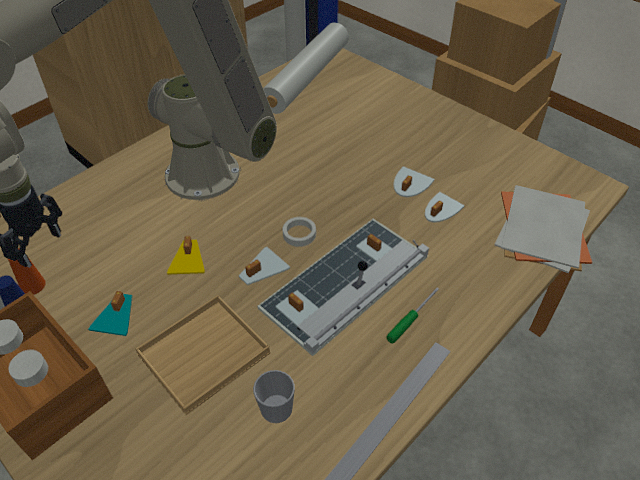

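View pics/side0.png

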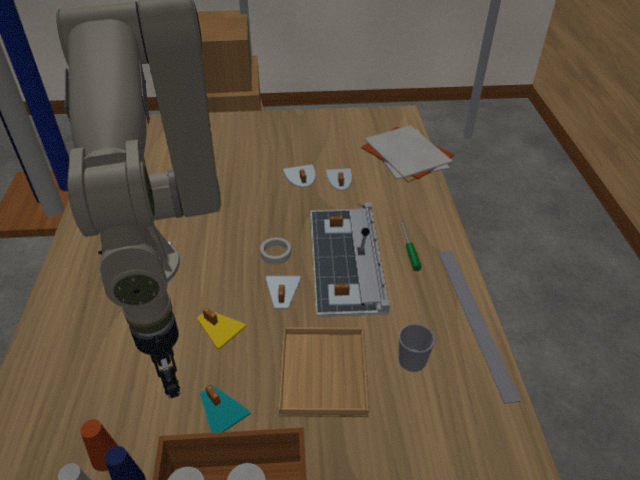

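The scene view shows three white new patterns: a triangle at (262,266), and D shapes at (408,182) and (442,207). The turquoise (112,315) and yellow (187,258) triangles are look-alikes. The old rectangles are under the bar at (297,303) and (375,245), with the knob at (362,266). I'll enlarge this with rectified top views.

```bash
cat >> h.py <<'E'
def ortho(tag,z,x0,x1,y0,y1,s):
    # top view: columns = -y (left is +y), rows = -x (up is +x); s px per m
    c,im,d=load(tag); X,Y=np.meshgrid(np.arange(x1,x0,-1/s),np.arange(y1,y0,-1/s),indexing='ij')
    T=np.linalg.inv(np.array(c['world_from_camera'])); P=np.stack([X,Y,0*X+z],-1)@T[:3,:3].T+T[:3,3]
    q=np.stack([P[...,0],-P[...,1]],-1)/-P[...,2:]; q=q*(1+c['k1']*(q**2).sum(-1,keepdims=True)); K=np.array(c['mtx'])
    return cv2.remap(im[:,:,::-1].copy(),(q[...,0]*K[0,0]+K[0,2]).astype(np.float32),(q[...,1]*K[1,1]+K[1,2]).astype(np.float32),cv2.INTER_CUBIC)
E
python3 - <<'E'
from h import *
cs,_,ds=load('scene0'); ci,_,di=load('side0')
P={'tri':((253,269),(282,293)),'D1':((406,184),(303,176)),'D2':((437,208),(340,179)),'oldnear':((295,299),(342,289)),'oldfar':((374,242),(336,221)),'knob':((362,266),(366,232)),'tape':((299,231),(276,250)),'hingeNearEnd':((311,348),(381,308))}
for k,(a,b) in P.items(): print(k,tri((cs,*a),(ci,*b)).round(4),atd(cs,ds,*a).round(4),atd(ci,di,*b).round(4))
a=ortho('side0',0.012,.2,.8,-.45,.35,1000);print(a.shape)
cv2.imwrite('pics/top1.png',a)
cv2.imwrite('pics/top2.png',ortho('scene0',0.012,.2,.8,-.45,.35,1000))
E
```

```text
tri [ 0.4056 -0.1554  0.0239] [ 0.411  -0.1606  0.028 ] [ 0.4045 -0.1623  0.036 ]
D1 [0.4865 0.3628 0.0227] [0.4932 0.3524 0.0295] [0.4849 0.3492 0.0362]
D2 [0.6087 0.347  0.0172] [0.6173 0.3312 0.0315] [0.6051 0.3236 0.0368]
oldnear [ 0.5623 -0.1625  0.0417] [ 0.5654 -0.1649  0.0488] [ 0.5621 -0.169   0.0473]
oldfar [0.5736 0.1144 0.0349] [0.5789 0.1069 0.0419] [0.5717 0.1061 0.0447]
knob [ 0.6423 -0.0179  0.1063] [ 0.6453 -0.0219  0.1105] [ 0.6408 -0.023   0.1124]
tape [0.391  0.0217 0.0151] [ 0.3798  0.0317 -0.0031] [0.3898 0.0383 0.0015]
hingeNearEnd [ 0.6641 -0.2121  0.0069] [ 0.6773 -0.2265  0.0285] [ 0.6596 -0.2182  0.021 ]
(601, 800, 3)
```

View pics/top1.png

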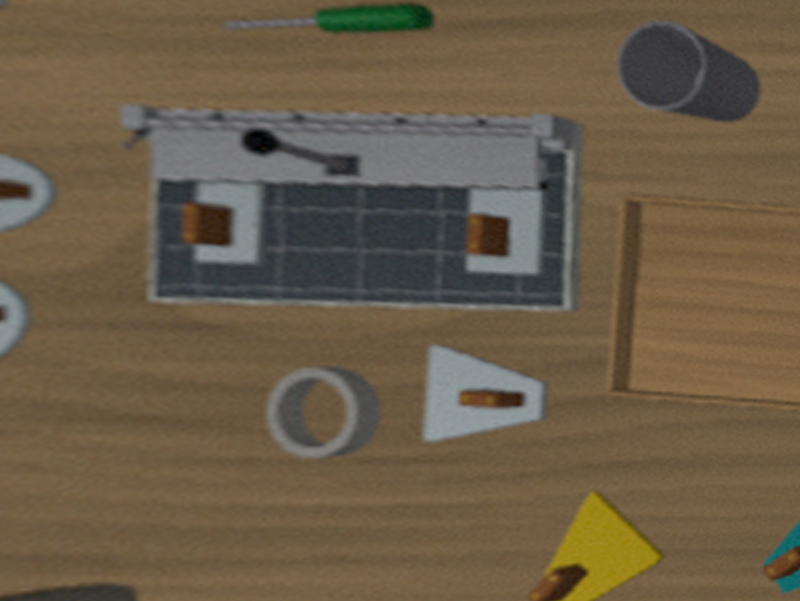

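View pics/top2.png

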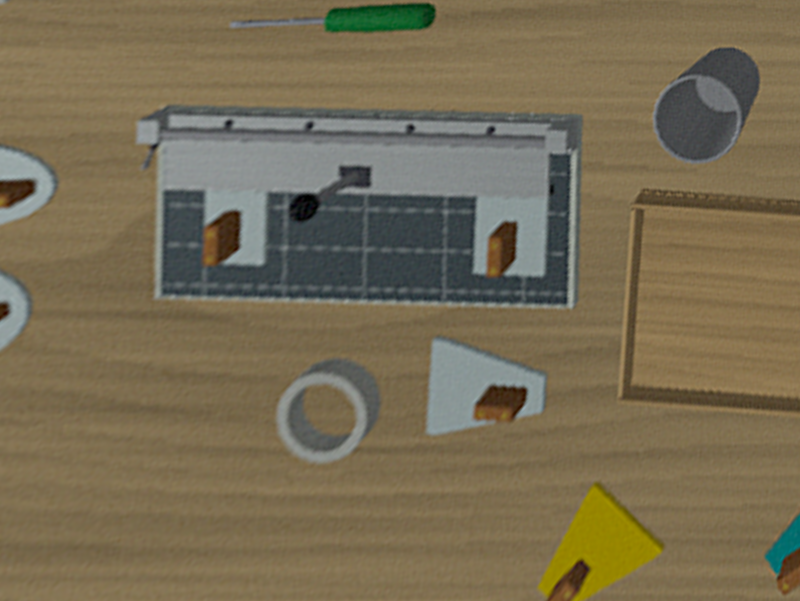

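The top views show the triangle's back edge is about 95 px (95 mm) at (430,345)-(426,438), so it's patC, and it's white where the two look-alikes are coloured. Board front corners are at (152,299) and (573,307), which puts the board origin near (0.572,-0.014) with yaw about -1.1°. That makes the knob (0.642,-0.018,0.105), which agrees with the triangulation.

```bash
cat >> h.py <<'E'
def go(p,yaw):
    s=get_state(); q=s['orientation']; r=R.from_quat([q[1],q[2],q[3],q[0]])
    y=np.radians(yaw); t=R.from_matrix(np.array([[np.cos(y),np.sin(y),0],[np.sin(y),-np.cos(y),0],[0,0,-1]]))
    best=min([t,t*R.from_euler('z',180,degrees=True)],key=lambda a:(r.inv()*a).magnitude()) 
    print('j',s['joint_pos'].round(2),'shift',r.inv().apply(np.array(p)-s['tcp_pos']).round(4),'turn',(r.inv()*best).as_rotvec(degrees=True).round(1))
E
python3 - <<'E'
from h import *
go([.59,-.018,.25],-1.1)
cs,_,ds=load('scene0'); ci,_,di=load('side0')
# bench height things: tray corners etc
XYZ=cloud(ci,di)
for nm,c in(('side',XYZ),('scene',cloud(cs,ds))):
    m=(c[...,2]>.05)&(c[...,2]<.1)&(c[...,0]>.6)&(c[...,0]<.85)&(c[...,1]<-.27)&(c[...,1]>-.5); print(nm,'tin',c[m].min(0).round(3),c[m].max(0).round(3))
cv2.imwrite('pics/tray.png',np.hstack([ortho(t,0.028,.3,.7,-.6,-.2,1000) for t in('side0','scene0')]))
E
```

```text
j [-1.37  0.31  0.05  1.3   0.    1.43] shift [ 0.55   -0.3604 -0.0188] turn [-0.1  0.  20.6]
side tin [ 0.673 -0.412  0.05 ] [ 0.756 -0.328  0.097]
scene tin [ 0.673 -0.415  0.05 ] [ 0.757 -0.33   0.095]
```

View pics/tray.png

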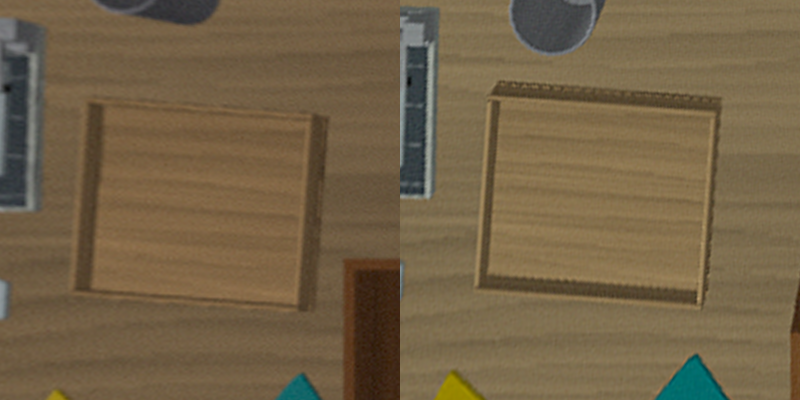

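The tray rim corners (left half) are at about (85,102), (316,116), (72,292) and (302,308). That gives a tray centre of (0.498,-0.395) and yaw -3.5°, with the 230 mm side matching.

Request:
drive_tool(
  deltas=[
    [[255, 0.55, -0.36, -0.019, 0, 0, 20.6], [255, 0.55, -0.36, -0.019, 0, 0, 20.6], [255, 0.55, -0.36, -0.019, 0, 0, 20.6], [255, 0.55, -0.36, -0.019, 0, 0, 20.6], [255, 0.55, -0.36, -0.019, 0, 0, 20.6], [255, 0.55, -0.36, -0.019, 0, 0, 20.6], [255, 0.55, -0.36, -0.019, 0, 0, 20.6], [255, 0.55, -0.36, -0.019, 0, 0, 20.6], [255, 0.55, -0.36, -0.019, 0, 0, 20.6], [255, 0.55, -0.36, -0.019, 0, 0, 20.6], [255, 0.55, -0.36, -0.019, 0, 0, 20.6], [255, 0.55, -0.36, -0.019, 0, 0, 20.6]],
  ],
  newtons=30,
)

```text
clock: 1.6
tcp_pos: [0.591, -0.0166, 0.2493]
orientation: [-0.0, 1.0, -0.007, -0.001]
wrist_force: [-0.8, -0.5, -0.0]
finger_gap: -0.0001
grip_force: 0.0
```

Run:
```python
from h import *
s=get_state();print(s['tcp_pos'],s['clock'])
c,im,d=snap('wrist','w1'); print(np.array(c['world_from_camera']).round(3))
go([.605,-.018,.09],-1.1)
```

```text
[ 0.59099154 -0.01659681  0.24925939] 1.6
[[-0.015  0.954  0.3    0.669]
 [-1.    -0.014 -0.005 -0.018]
 [-0.001 -0.3    0.954  0.392]
 [ 0.     0.     0.     1.   ]]
j [-0.17  0.34  0.13  1.36 -0.    2.99] shift [ 1.510e-02 -1.000e-04  1.594e-01] turn [0.  0.1 0.2]
```

View pics/w1.png

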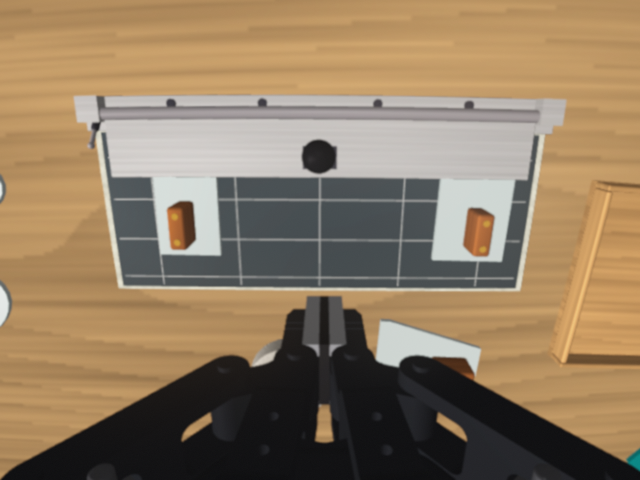

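The wrist view shows the knob at (319,156), the bar, the far old grip at (180,225) and the near one at (479,232). J6 is near its limit, so I'll flip it after the push. Next I descend in front of the knob and push.

Request:
drive_tool(
  deltas=[
    [[255, 0.01, 0, 0.06, 0, 0, 0], [255, 0.015, 0, 0.12, 0, 0, 0], [255, 0.015, 0, 0.158, 0, 0, 0], [255, 0.015, 0, 0.158, 0, 0, 0], [255, 0.03, 0, 0.158, 0, 0, 0], [255, 0.045, 0, 0.158, 0, 0, 0], [255, 0.06, 0, 0.158, 0, 0, 0], [255, 0.075, 0, 0.158, 0, 0, 0], [255, 0.09, 0, 0.158, 0, 0, 0], [255, 0.1, 0, 0.158, 0, 0, 0], [255, 0.1, 0, 0.155, 0, 0, 0], [255, 0.1, 0, 0.15, 0, 0, 0]],
  ],
)

```text
clock: 3.15
tcp_pos: [0.69, -0.0209, 0.1011]
orientation: [0.0, 1.0, -0.009, 0.0]
wrist_force: [0.0, -0.4, -0.0]
finger_gap: -0.0001
grip_force: 0.0
```

Run:
```python
from h import *
c,im,d=snap('side','s1'); P=cloud(c,d)
m=(im.sum(-1)<110)&(P[...,2]>.07)&(P[...,0]>.62)&(P[...,0]<.8)&(abs(P[...,1])<.08)
print(m.sum(), np.median(P[m],0))
print([tuple(np.round(proj(c,[.672+47e-3,-.018,.096]))), tuple(np.round(proj(c,[.642,-.018,.105])))])
cv2.imwrite('pics/s1c.png',cv2.resize(im[150:330,290:450,::-1],None,fx=3,fy=3))
```

```text
1605 [ 0.68296892 -0.05901746  0.2965959 ]
[(np.float64(393.0), np.float64(234.0)), (np.float64(366.0), np.float64(233.0))]
```

View pics/s1c.png

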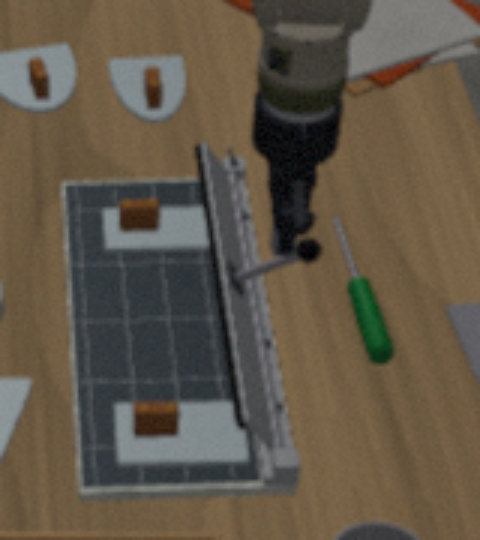

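The crop shows the bar up, with the knob at full-image (393,234), which matches the fully-up prediction. Next I rise and flip the wrist towards the near old pattern (oldA).

Request:
drive_tool(
  deltas=[
    [[255, 0, 0, -0.06, 0, 0, -5], [255, -0.02, 0.03, -0.12, 0, 0, -15], [120, -0.06, 0.08, -0.149, 0, 0, -25], [120, -0.117, 0.146, -0.149, 0, 0, -35], [120, -0.117, 0.146, -0.149, 0, 0, -45], [120, -0.117, 0.146, -0.149, 0, 0, -55], [120, -0.117, 0.146, -0.149, 0, 0, -65], [120, -0.117, 0.146, -0.149, 0, 0, -75], [120, -0.117, 0.146, -0.149, 0, 0, -85], [120, -0.117, 0.146, -0.149, 0, 0, -95], [120, -0.117, 0.146, -0.149, 0, 0, -105], [120, -0.117, 0.146, -0.149, 0, 0, -115]],
  ],
)

```text
clock: 4.7
tcp_pos: [0.5701, -0.1643, 0.2498]
orientation: [0.0, 0.543, 0.84, 0.0]
wrist_force: [-0.2, -0.3, -0.0]
finger_gap: 0.0456
grip_force: 0.0
```

Request:
drive_tool(
  deltas=[
    [[120, 0, 0, 0, 0, 0, -10], [120, 0, 0, 0, 0, 0, -20], [120, 0, 0, 0, 0, 0, -30], [120, 0, 0, 0, 0, 0, -40], [120, 0, 0, 0, 0, 0, -50], [120, 0, 0, 0, 0, 0, -60], [120, 0, 0, 0, 0, 0, -65], [120, 0, 0, 0, 0, 0, -65]],
  ],
)

```text
clock: 5.7
tcp_pos: [0.5702, -0.1643, 0.2498]
orientation: [0.0, 0.01, 1.0, -0.0]
wrist_force: [-0.7, -0.5, 0.4]
finger_gap: 0.0455
grip_force: 0.0
```

Run:
```python
from h import *
s=get_state();print(s['tcp_pos'],s['clock'],s['finger_gap'])
c,im,d=snap('wrist','w2'); P=cloud(c,d)
hsv=cv2.cvtColor(im,cv2.COLOR_RGB2HSV)
z=P[...,2]
m=((z>.042)&(z<.058)&(P[...,0]>.5)&(P[...,0]<.62)&(hsv[...,1]>90)).astype(np.uint8)
n,l,st,ct=cv2.connectedComponentsWithStats(m)
for i in range(1,n):
    if st[i,4]>80:
        p=P[l==i]; r=cv2.minAreaRect(p[:,:2].astype(np.float32)*1000); print(st[i],ct[i],p.mean(0).round(4),r)
cv2.imwrite('pics/w2b.png',im[:,:,::-1])
```

```text
[ 0.57023234 -0.16432667  0.24976794] 5.7 0.04553287364282128
[322 171  17  46 748] [329.81149733 193.14438503] [ 0.5607 -0.1591  0.0502] ((561.5091552734375, -158.8964385986328), (13.892812728881836, 39.44245529174805), 88.80279541015625)
[617 179  23  44 807] [629.57868649 202.07806691] [0.5728 0.1113 0.0489] ((572.0309448242188, 113.41608428955078), (38.72663879394531, 16.20264434814453), 1.3904529809951782)
```

View pics/w2b.png

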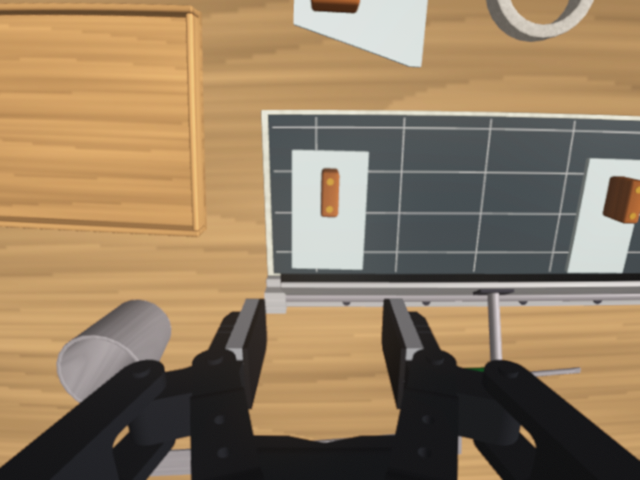

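The wrist view from the other side shows oldA's grip at (330,193), its plate at (292-368,150-270), and oldB's grip at (628,200). Depth puts the grip tops at z about 0.050, as expected. The triangle is at (360,20) and the tape at (540,10), both out of the way.

Run:
```python
from h import *
go([.5615,-.159,.024],178.9)
c,im,d=load('w2'); P=cloud(c,d); print(np.median(P[230:260,300:360].reshape(-1,3),0))
```

```text
j [-0.42  0.35  0.14  1.36 -0.   -0.4 ] shift [0.009  0.0053 0.2257] turn [-0.   0.  -0.1]
[ 0.61731868 -0.16020186  0.0184938 ]
```

Request:
drive_tool(
  deltas=[
    [[120, 0.009, 0.005, 0.06, 0, 0, 0], [120, 0.009, 0.005, 0.12, 0, 0, 0], [120, 0.009, 0.005, 0.17, 0, 0, 0], [120, 0.009, 0.005, 0.21, 0, 0, 0], [120, 0.009, 0.005, 0.225, 0, 0, 0], [120, 0.009, 0.005, 0.225, 0, 0, 0], [230, 0.009, 0.005, 0.225, 0, 0, 0], [230, 0.009, 0.005, 0.225, 0, 0, 0], [230, 0.009, 0.005, 0.225, 0, 0, 0], [230, 0.009, 0.005, 0.225, 0, 0, 0]],
  ],
  newtons=30,
)

```text
clock: 7.0
tcp_pos: [0.5633, -0.1601, 0.0264]
orientation: [0.002, 0.009, 1.0, -0.001]
wrist_force: [0.8, -0.4, 6.3]
finger_gap: 0.0153
grip_force: 31.4
```

Request:
drive_tool(
  deltas=[
    [[230, 0, 0, -0.007, 0, 0, 0], [230, 0, 0, -0.012, 0, 0, 0], [230, 0.02, 0, -0.012, 0, 0, 0], [230, 0.055, 0, -0.013, 0, 0, 0], [230, 0.065, 0, -0.04, 0, 0, 0], [230, 0.065, 0, -0.09, 0, 0, 0], [230, 0.065, 0, -0.13, 0, 0, 0], [230, 0.065, 0, -0.13, 0, 0, 0]],
  ],
)

```text
clock: 8.0
tcp_pos: [0.4988, -0.1592, 0.1581]
orientation: [0.003, 0.009, 1.0, -0.002]
wrist_force: [0.8, -0.2, -1.0]
finger_gap: 0.0154
grip_force: 30.5
```

Run:
```python
from h import *
s=get_state(); print(s['tcp_pos'],s['finger_gap'])
go([.473,-.439,.155],176.5)
```

```text
[ 0.49877635 -0.1592115   0.15813089] 0.015426168996446443
j [-0.46  0.24 -0.23  1.09 -0.   -0.44] shift [ 0.0206 -0.2802  0.0039] turn [-0.2  0.4  2.4]
```

Request:
drive_tool(
  deltas=[
    [[230, 0.005, -0.06, 0, 0, 0, 1], [230, 0.01, -0.12, 0, 0, 0, 2], [230, 0.015, -0.18, 0, 0, 0, 2.4], [230, 0.02, -0.24, 0, 0, 0, 2.4], [230, 0.0206, -0.28, 0.004, 0, 0, 2.4], [230, 0.0206, -0.28, 0.04, 0, 0, 2.4], [230, 0.0206, -0.28, 0.09, 0, 0, 2.4], [230, 0.0206, -0.28, 0.12, 0, 0, 2.4], [230, 0.0206, -0.28, 0.13, 0, 0, 2.4], [230, 0.0206, -0.28, 0.136, 0, 0, 2.4], [230, 0.0206, -0.28, 0.136, 0, 0, 2.4]],
  ],
)

```text
clock: 9.38
tcp_pos: [0.4709, -0.4376, 0.0203]
orientation: [0.0, 0.03, 1.0, -0.0]
wrist_force: [-1.8, 2.7, 5.6]
finger_gap: 0.0153
grip_force: 31.2
```

Request:
drive_tool(
  deltas=[
    [[150, 0, 0, 0, 0, 0, 0], [120, 0, 0, 0, 0, 0, 0], [120, 0, 0, 0, 0, 0, 0], [120, 0, 0, -0.05, 0, 0, 0], [120, 0, 0, -0.11, 0, 0, 0], [120, 0, 0, -0.17, 0, 0, 0], [120, 0, 0, -0.21, 0, 0, 0], [120, -0.06, 0.06, -0.21, 0, 0, 0], [120, -0.1, 0.12, -0.21, 0, 0, -2.4], [120, -0.1, 0.18, -0.21, 0, 0, -2.4]],
  ],
)

```text
clock: 10.62
tcp_pos: [0.5764, -0.2873, 0.2276]
orientation: [0.0, 0.01, 1.0, -0.0]
wrist_force: [0.3, -0.2, -0.4]
finger_gap: 0.0451
grip_force: 0.0
```

Run:
```python
from h import *
s=get_state(); print(s['tcp_pos'],s['finger_gap'])
c,im,d=snap('side','s2'); cv2.imwrite('pics/s2c.png',cv2.resize(im[100:460,200:480,::-1],None,fx=1.6,fy=1.6))
go([.572,.113,.15],178.9)
```

```text
[ 0.57642117 -0.28734462  0.2275758 ] 0.045113265115639976
j [-0.58  0.45  0.24  1.36  0.   -0.57] shift [0.0101 0.3913 0.0801] turn [0.3 0.  0.4]
```

View pics/s2c.png

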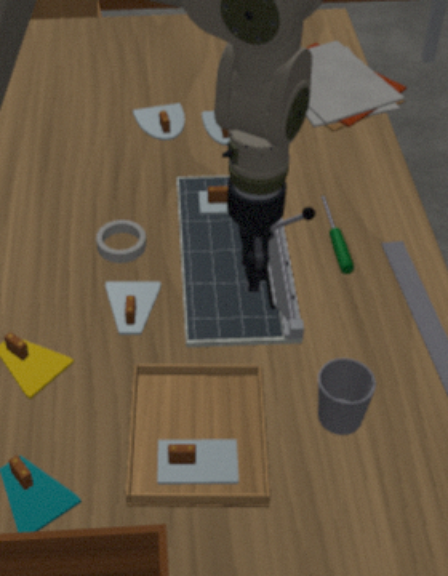

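The crop shows oldA lying flat in the tray at about (195,460). Now oldB.

Request:
drive_tool(
  deltas=[
    [[120, 0.01, 0.06, 0, 0, 0, 0], [120, 0.01, 0.12, 0, 0, 0, 0], [120, 0.01, 0.18, 0, 0, 0, 0], [120, 0.01, 0.24, 0, 0, 0, 0], [120, 0.01, 0.3, 0, 0, 0, 0], [120, 0.01, 0.36, 0, 0, 0, 0], [120, 0.01, 0.391, 0, 0, 0, 0.4], [120, 0.01, 0.391, 0, 0, 0, 0.4]],
  ],
)

```text
clock: 11.68
tcp_pos: [0.5717, 0.1052, 0.2282]
orientation: [-0.0, 0.011, 1.0, -0.0]
wrist_force: [1.0, 0.4, -0.2]
finger_gap: 0.0452
grip_force: 0.0
```

```bash
cat >> h.py <<'E'
def grips(tag,z0,z1,box):
    c,im,d=load(tag); P=cloud(c,d); hsv=cv2.cvtColor(im,cv2.COLOR_RGB2HSV); z=P[...,2]
    m=((z>z0)&(z<z1)&(P[...,0]>box[0])&(P[...,0]<box[1])&(P[...,1]>box[2])&(P[...,1]<box[3])&(hsv[...,1]>90)).astype(np.uint8)
    n,l,st,ct=cv2.connectedComponentsWithStats(m)
    for i in range(1,n):
        if st[i,4]>80:
            p=P[l==i]; r=cv2.minAreaRect(p[:,:2].astype(np.float32)*1000); print(st[i],ct[i].round(),p.mean(0).round(4),np.round(r[0],1),np.round(r[1],1),round(r[2],1))
def plate(tag,z0,z1,box):
    c,im,d=load(tag); P=cloud(c,d); hsv=cv2.cvtColor(im,cv2.COLOR_RGB2HSV); z=P[...,2]
    m=((z>z0)&(z<z1)&(P[...,0]>box[0])&(P[...,0]<box[1])&(P[...,1]>box[2])&(P[...,1]<box[3])&(hsv[...,1]<45)&(hsv[...,2]>130)).astype(np.uint8)
    n,l,st,ct=cv2.connectedComponentsWithStats(m)
    for i in range(1,n):
        if st[i,4]>500:
            cn=max(cv2.findContours((l==i).astype(np.uint8),0,1)[0],key=cv2.contourArea)[:,0]
            Q=P[cn[:,1],cn[:,0]]; h=cv2.convexHull(Q[:,:2].astype(np.float32)*1000)[:,0]
            a=cv2.approxPolyDP(h[:,None],6,True)[:,0]; print(st[i],'z',np.median(z[l==i]).round(4)); print(a.round(1).tolist())
E
python3 - <<'E'
from h import *
s=get_state(); print(s['tcp_pos'],s['clock']); snap('wrist','w3')
grips('w3',.042,.058,(.5,.65,-.2,.25)); grips('w3',.03,.045,(.3,.8,.25,.6))
go([.572,.113,.027],178.9)
E
```

```text
[0.57171098 0.10515708 0.22818916] 11.675
[328 185  18  48 836] [336. 208.] [0.5706 0.1153 0.0501] [571.5 115.6] [14.1 38.5] 88.9
[614  87  26  22 483] [627.  98.] [0.4855 0.3545 0.037 ] [485.  358.1] [15.5 21.8] 8.6
[564 232  47  19 772] [586. 241.] [0.6076 0.3388 0.0376] [608.4 341.1] [40.  15.1] 89.3
j [ 0.04  0.33  0.06  1.3  -0.    0.07] shift [1.000e-04 9.300e-03 2.012e-01] turn [-0.  -0.  -0.2]
```

Request:
drive_tool(
  deltas=[
    [[120, 0.0, 0.01, 0.06, 0, 0, 0], [120, 0.0, 0.01, 0.12, 0, 0, 0], [120, 0.0, 0.01, 0.17, 0, 0, 0], [120, 0.0, 0.01, 0.195, 0, 0, 0], [120, 0.0, 0.01, 0.201, 0, 0, 0], [230, 0.0, 0.01, 0.201, 0, 0, 0], [230, 0.0, 0.01, 0.201, 0, 0, 0], [230, 0.0, 0.01, 0.201, 0, 0, 0], [230, 0.0, 0.01, 0.201, 0, 0, 0]],
  ],
)

```text
clock: 12.85
tcp_pos: [0.5735, 0.1128, 0.0288]
orientation: [0.002, 0.013, 1.0, -0.0]
wrist_force: [-0.0, -1.7, 5.8]
finger_gap: 0.0158
grip_force: 33.1
```

Request:
drive_tool(
  deltas=[
    [[230, 0, 0, -0.007, 0, 0, 0], [230, 0, 0, -0.01, 0, 0, 0], [230, 0.02, 0, -0.01, 0, 0, 0], [230, 0.055, 0, -0.011, 0, 0, 0], [230, 0.065, 0, -0.04, 0, 0, 0], [230, 0.065, 0, -0.09, 0, 0, 0], [230, 0.065, 0, -0.13, 0, 0, 0], [230, 0.065, 0, -0.13, 0, 0, 0]],
  ],
)

```text
clock: 13.85
tcp_pos: [0.5096, 0.115, 0.1609]
orientation: [0.003, 0.013, 1.0, 0.0]
wrist_force: [0.4, -0.1, -2.0]
finger_gap: 0.0153
grip_force: 32.2
```

Run:
```python
from h import *
s=get_state(); print(s['tcp_pos'],s['finger_gap'])
go([.479,-.349,.155],176.5)
```

```text
[0.50961497 0.11497126 0.1608863 ] 0.015301956039774049
j [ 0.07  0.24 -0.23  1.1   0.    0.09] shift [ 0.0188 -0.4646  0.0054] turn [0.  0.4 2. ]
```

Request:
drive_tool(
  deltas=[
    [[230, 0.003, -0.06, 0, 0, 0, 1], [230, 0.006, -0.12, 0, 0, 0, 2], [230, 0.01, -0.18, 0, 0, 0, 2], [230, 0.014, -0.24, 0, 0, 0, 2], [230, 0.018, -0.3, 0, 0, 0, 2], [230, 0.019, -0.36, 0, 0, 0, 2], [230, 0.019, -0.42, 0, 0, 0, 2], [230, 0.019, -0.465, 0.01, 0, 0, 2], [230, 0.019, -0.465, 0.06, 0, 0, 2], [230, 0.019, -0.465, 0.11, 0, 0, 2], [230, 0.019, -0.465, 0.13, 0, 0, 2], [230, 0.019, -0.465, 0.136, 0, 0, 2]],
  ],
)

```text
clock: 15.35
tcp_pos: [0.4736, -0.3472, 0.0211]
orientation: [-0.003, 0.03, 1.0, 0.002]
wrist_force: [-15.3, 13.5, 50.6]
finger_gap: 0.0155
grip_force: 41.0
```

Request:
drive_tool(
  deltas=[
    [[230, 0, 0, 0.001, 0, 0, 0], [150, 0, 0, 0.001, 0, 0, 0], [120, 0, 0, 0, 0, 0, 0], [120, 0, 0, 0, 0, 0, 0], [120, 0, 0, -0.05, 0, 0, 0], [120, 0, 0, -0.11, 0, 0, 0], [120, 0, 0, -0.17, 0, 0, 0], [120, 0, 0, -0.17, 0, 0, 0]],
  ],
)

```text
clock: 16.35
tcp_pos: [0.4789, -0.3521, 0.197]
orientation: [0.004, 0.03, 1.0, -0.004]
wrist_force: [-0.3, 0.3, -0.3]
finger_gap: 0.0453
grip_force: 0.0
```

Run:
```python
from h import *
s=get_state(); print(s['tcp_pos'],s['finger_gap'])
snap('scene','c3'); snap('side','s3')
for t in('c3','s3'): 
    print(t); grips(t,.02,.045,(.38,.6,-.49,-.3)); print('bench');grips(t,.026,.045,(.3,.8,.25,.6)); grips(t,.026,.045,(.3,.47,-.25,-.05)); plate(t,-.004,.014,(.3,.8,.2,.6)); plate(t,-.004,.014,(.3,.49,-.25,-.05))
```

```text
[ 0.47886018 -0.35205374  0.19696287] 0.04527918092202212
c3
[140 300  70  49 291] [175. 324.] [ 0.4015 -0.3956  0.0251] [ 401.4 -395. ] [189.5  12.1] 85.4
[202 320  16  19 142] [210. 329.] [ 0.4792 -0.353   0.0376] [ 475.2 -351.7] [16.8 43. ] 88.5
[170 343  16  19 136] [178. 352.] [ 0.4756 -0.4424  0.0375] [ 472.2 -441.3] [16.3 41.6] 85.6
[193 357  60  45 258] [221. 381.] [ 0.5942 -0.4174  0.0255] [ 593.  -411.1] [156.7  11.5] 87.2
bench
[245 260  15  12 105] [252. 266.] [ 0.4067 -0.158   0.0353] [ 405.4 -156.8] [36.8 18.2] 86.4
[394 166  40  30 648] z 0.0036
[[417.70001220703125, 439.3999938964844], [427.20001220703125, 389.0], [453.70001220703125, 349.79998779296875], [482.70001220703125, 327.20001220703125], [500.29998779296875, 333.29998779296875], [520.0, 354.29998779296875], [530.2000122070312, 398.1000061035156], [529.5, 432.29998779296875], [516.0999755859375, 458.6000061035156]]
[425 192  39  29 575] z 0.0036
[[566.4000244140625, 424.70001220703125], [566.0999755859375, 371.0], [579.5, 333.1000061035156], [597.4000244140625, 307.6000061035156], [621.0, 303.6000061035156], [
[... 250 characters left out ...]
[420.70001220703125, -188.6999969482422], [454.20001220703125, -78.5]]
s3
[362 334   7  68 180] [365. 370.] [ 0.5923 -0.4071  0.0281] [ 593.4 -396.4] [186.9   6.5] 85.8
[279 338   7  69 190] [282. 372.] [ 0.399  -0.4002  0.0287] [ 399.3 -396.4] [186.    6.6] 85.4
[305 346  16  11 133] [312. 351.] [ 0.4731 -0.3523  0.0361] [ 473.5 -349.9] [17.5 36.2] 87.6
[306 378  16  12 119] [313. 385.] [ 0.4699 -0.4437  0.0346] [ 470.1 -440.3] [16.2 34.8] 89.6
bench
[266 276  34  32 637] z 0.0058
[[449.79998779296875, -66.0999984741211], [363.20001220703125, -64.19999694824219], [384.29998779296875, -183.0], [410.70001220703125, -187.5], [418.79998779296875, -181.0], [451.8999938964844, -87.9000015258789]]
```

Both old patterns are in the tray (rib tops at (0.475,-0.352) and (0.471,-0.441)). Next I hover over the white triangle (patC).

Run:
```python
from h import *
go([.406,-.158,.22],-90)
```

```text
j [-0.77  0.36  0.01  1.22 -0.   -0.71] shift [ 0.0821  0.1873 -0.0287] turn [ 0.   0.1 86.5]
```

Request:
drive_tool(
  deltas=[
    [[120, 0.03, 0.05, -0.02, 0, 0, -10], [120, 0.05, 0.1, -0.028, 0, 0, -20], [120, 0.07, 0.15, -0.028, 0, 0, -30], [120, 0.082, 0.187, -0.028, 0, 0, -40], [120, 0.082, 0.187, -0.028, 0, 0, -50], [120, 0.082, 0.187, -0.028, 0, 0, -60], [120, 0.082, 0.187, -0.028, 0, 0, -70], [120, 0.082, 0.187, -0.028, 0, 0, -80], [120, 0.082, 0.187, -0.028, 0, 0, -90], [120, 0.082, 0.187, -0.028, 0, 0, -93.5], [120, 0.082, 0.187, -0.028, 0, 0, -93.5]],
  ],
)

```text
clock: 17.82
tcp_pos: [0.4048, -0.1575, 0.2173]
orientation: [-0.0, -0.707, 0.707, 0.002]
wrist_force: [-0.6, 0.9, -0.3]
finger_gap: 0.0448
grip_force: 0.0
```

Run:
```python
from h import *
s=get_state(); print(s['tcp_pos'],s['joint_pos'].round(2),s['clock']); snap('wrist','w4')
grips('w4',.03,.045,(.3,.5,-.3,-.05)); plate('w4',0,.013,(.3,.5,-.3,0))
```

```text
[ 0.40481383 -0.15748238  0.21734924] [-0.56  0.05 -0.31  1.21 -0.   -2.13] 17.825
[318 191  20  48 820] [328. 215.] [ 0.4021 -0.1541  0.0381] [ 402.1 -153. ] [39.3 14.6] 86.1
[212 132  22 181 903] z 0.0119
[[499.20001220703125, -219.5], [495.70001220703125, -51.5], [490.1000061035156, -215.89999389648438]]
[ 272  168  100  125 7874] z 0.0064
[[417.29998779296875, -188.10000610351562], [453.6000061035156, -72.80000305175781], [359.20001220703125, -67.9000015258789], [381.1000061035156, -183.0]]
```

View pics/w4.png

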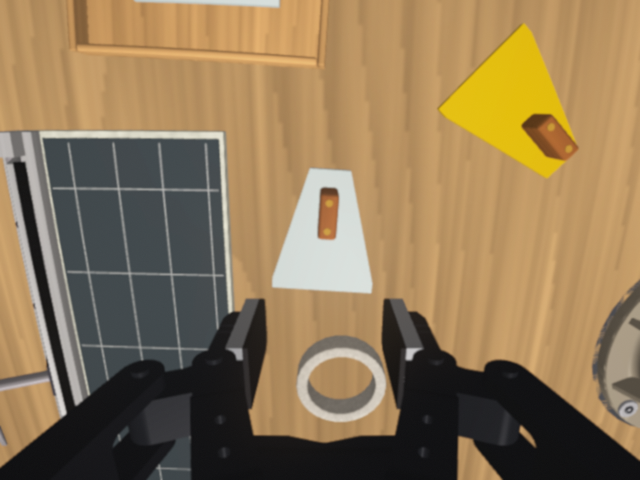

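The wrist view shows the white triangle at (272-372,168-293) with its rib at (328,215). Its back edge measures 94.5 mm, so it's patC. The yellow look-alike at (520,110) and the tape at (340,380) stay put. The pattern yaw is 87°, with the rib at (0.402,-0.152).

Run:
```python
from h import *
go([.402,-.152,.0155],-93.2)
```

```text
j [-0.56  0.05 -0.31  1.21 -0.   -2.13] shift [-0.0053  0.0024  0.2022] turn [0.2 0.1 3.2]
```

Request:
drive_tool(
  deltas=[
    [[120, -0.005, 0.0024, 0.06, 0, 0, 3], [120, -0.005, 0.0024, 0.12, 0, 0, 3.2], [120, -0.005, 0.0024, 0.17, 0, 0, 3.2], [120, -0.005, 0.0024, 0.195, 0, 0, 3.2], [120, -0.005, 0.0024, 0.201, 0, 0, 3.2], [230, -0.005, 0.0024, 0.201, 0, 0, 3.2], [230, -0.005, 0.0024, 0.201, 0, 0, 3.2], [230, -0.005, 0.0024, 0.201, 0, 0, 3.2], [230, -0.005, 0.0024, 0.201, 0, 0, 3.2]],
  ],
)

```text
clock: 19.0
tcp_pos: [0.4043, -0.1536, 0.0193]
orientation: [0.0, -0.687, 0.726, -0.001]
wrist_force: [0.4, -0.6, 4.6]
finger_gap: 0.0156
grip_force: 33.2
```

Request:
drive_tool(
  deltas=[
    [[230, 0, 0, -0.01, 0, 0, 0], [230, 0, 0, -0.05, 0, 0, 0], [230, 0, 0, -0.1, 0, 0, 0], [230, 0, 0, -0.13, 0, 0, 0], [230, 0, 0, -0.13, 0, 0, 0]],
  ],
)

```text
clock: 19.62
tcp_pos: [0.405, -0.154, 0.1511]
orientation: [0.001, -0.687, 0.726, -0.003]
wrist_force: [0.6, 0.1, -2.1]
finger_gap: 0.015
grip_force: 32.5
```

Run:
```python
from h import *
s=get_state(); print(s['tcp_pos'],s['finger_gap'],s['joint_pos'].round(2))
go([.52,-.135,.15],-93.2)
```

```text
[ 0.40499623 -0.15403088  0.15107557] 0.014952100255169003 [-0.55  0.08 -0.45  1.04 -0.   -2.06]
j [-0.55  0.08 -0.45  1.04 -0.   -2.06] shift [-0.0254 -0.1138  0.0016] turn [-0.3 -0.2  0. ]
```

Request:
drive_tool(
  deltas=[
    [[230, -0.01, -0.05, 0, 0, 0, 10], [230, -0.027, -0.109, 0, 0, 0, 20], [230, -0.027, -0.109, 0, 0, 0, 30], [230, -0.027, -0.109, 0, 0, 0, 40], [230, -0.027, -0.109, 0, 0, 0, 50], [230, -0.027, -0.109, 0, 0, 0, 60], [230, -0.027, -0.109, 0, 0, 0, 70], [230, -0.027, -0.109, 0, 0, 0, 80], [230, -0.027, -0.109, 0, 0, 0, 87.9], [230, -0.027, -0.109, 0, 0, 0, 87.9]],
  ],
)

```text
clock: 20.88
tcp_pos: [0.5128, -0.1317, 0.1469]
orientation: [-0.001, 0.009, 1.0, 0.0]
wrist_force: [-0.4, -0.2, 0.3]
finger_gap: 0.0153
grip_force: 32.3
```

Run:
```python
from h import *
s=get_state(); print(s['tcp_pos'],s['finger_gap'],s['clock']); snap('wrist','w5')
c,im,d=load('w5'); P=cloud(c,d)
plate('w5',.09,.16,(.4,.7,-.3,0.1))
go([.575,-.134,.035],178.9)
# board strip line front
```

```text
[ 0.51275155 -0.13173704  0.1468998 ] 0.015305652729586935 20.875
[ 248  222  156  138 8015] z 0.1341
[[479.70001220703125, -149.10000610351562], [538.2000122070312, -166.3000030517578], [542.9000244140625, -96.80000305175781], [480.29998779296875, -113.5999984741211]]
[ 292  383   65   60 2911] z 0.1341
[[554.0999755859375, -142.10000610351562], [585.5999755859375, -148.60000610351562], [586.5, -117.9000015258789], [555.2000122070312, -122.4000015258789]]
j [-0.4   0.27 -0.23  1.08 -0.   -0.39] shift [-0.0623 -0.0013  0.112 ] turn [ 0.  -0.1  0.2]
```

View pics/w5.png

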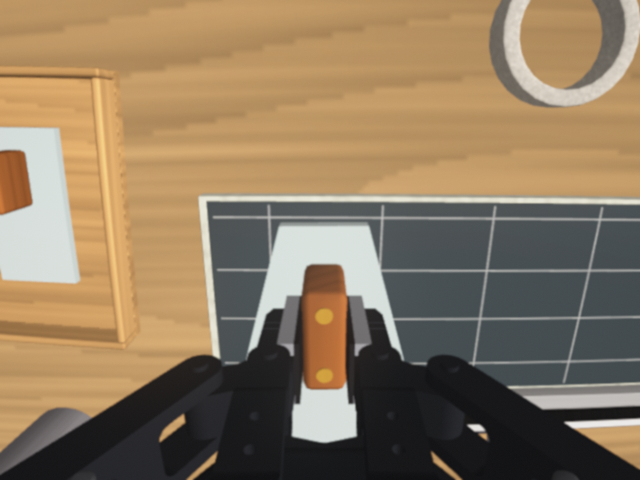

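Held square: front edge at x=0.480, rib centred at (324,345) in the image, plate underside 19 mm below the TCP. I lower it in front of the strip, then slide it home.

Request:
drive_tool(
  deltas=[
    [[230, 0, -0.001, 0.05, 0, 0, 0], [230, 0, -0.001, 0.09, 0, 0, 0], [230, 0, -0.001, 0.112, 0, 0, 0], [230, 0, -0.001, 0.112, 0, 0, 0], [230, -0.02, -0.001, 0.112, 0, 0, 0], [230, -0.04, -0.001, 0.112, 0, 0, 0], [230, -0.054, -0.001, 0.112, 0, 0, 0], [230, -0.057, -0.001, 0.113, 0, 0, 0], [230, -0.06, -0.001, 0.114, 0, 0, 0], [230, -0.06, -0.001, 0.114, 0, 0, 0]],
  ],
)

```text
clock: 22.18
tcp_pos: [0.5699, -0.1336, 0.0333]
orientation: [-0.003, 0.01, 1.0, 0.0]
wrist_force: [-7.4, 0.7, 0.8]
finger_gap: 0.0153
grip_force: 32.7
```

Request:
drive_tool(
  deltas=[
    [[230, -0.001, 0, 0.003, 0, 0, 0], [230, -0.001, 0, 0.004, 0, 0, 0], [230, -0.001, 0, 0.004, 0, 0, 0]],
  ],
)

```text
clock: 22.55
tcp_pos: [0.5698, -0.1335, 0.0312]
orientation: [-0.004, 0.009, 1.0, 0.0]
wrist_force: [-15.5, 1.8, 15.6]
finger_gap: 0.0147
grip_force: 34.6
```

Contact down and at the strip. I release, lift and look.

Request:
drive_tool(
  deltas=[
    [[180, 0.003, 0, -0.002, 0, 0, 0], [120, 0.003, 0, -0.002, 0, 0, 0], [120, 0.003, 0, -0.002, 0, 0, 0], [120, 0.003, 0, -0.05, 0, 0, 0], [120, 0.003, 0, -0.11, 0, 0, 0], [120, 0.003, 0, -0.17, 0, 0, 0], [120, 0.003, 0, -0.2, 0, 0, 0], [120, 0.003, 0, -0.2, 0, 0, 0]],
  ],
)

```text
clock: 23.55
tcp_pos: [0.5737, -0.1349, 0.2335]
orientation: [0.003, 0.009, 1.0, -0.001]
wrist_force: [-0.3, -0.3, -0.9]
finger_gap: 0.0449
grip_force: 0.0
```

Run:
```python
from h import *
s=get_state(); print(s['tcp_pos'],s['finger_gap'],s['clock']); snap('wrist','w6')
grips('w6',.04,.06,(.5,.65,-.3,.2)); plate('w6',.015,.022,(.48,.7,-.21,0))
c,im,d=load('w6')
cv2.imwrite('pics/w6c.png',cv2.resize(im[100:400,180:580,::-1],None,fx=1.9,fy=1.9))
go([.608,.341,.23],-90)
```

```text
[ 0.57368628 -0.13490612  0.2334755 ] 0.0449069051980033 23.55
[318 179  18  48 832] [326. 202.] [ 0.5698 -0.1333  0.05  ] [ 570.8 -133.1] [14.2 38.6] 88.7
[ 276  158  100  119 7526] z 0.0185
[[537.5, -150.39999389648438], [646.2000122070312, -182.5], [649.2999877929688, -88.80000305175781], [538.0999755859375, -115.30000305175781]]
j [-0.37  0.34  0.08  1.31 -0.   -0.35] shift [-0.0266  0.4761  0.0008] turn [ 0.1  0.2 88.9]
```

View pics/w6c.png

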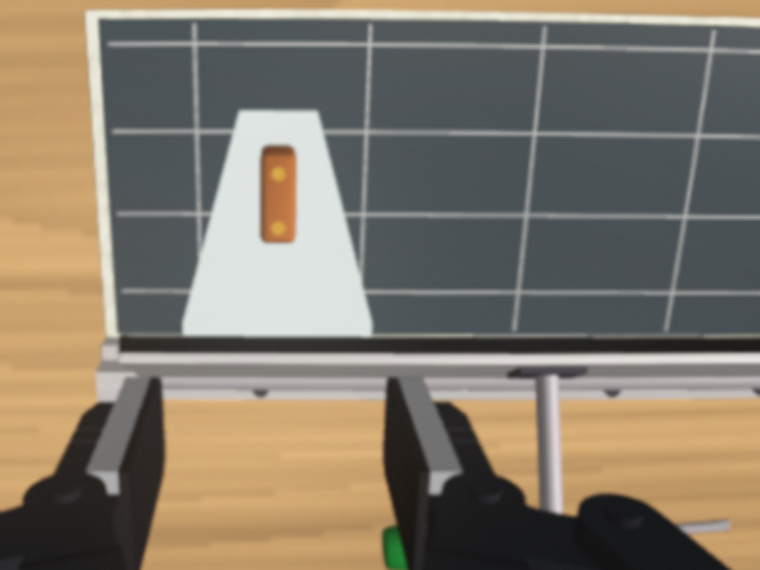

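The crop shows patC flat and square at (280,220), its back edge at the strip line (row 335). I check its board-frame x against the board's front edge.

Run:
```python
from h import *
for t in('w6','w2'):
    c,im,d=load(t)
    for u in (300,326,400,500):
        col=im[60:160,u].astype(int).sum(-1); v=60+np.arange(100); 
        # white border -> where brightness max
        k=np.where(col>560)[0]; print(t,u,v[k].tolist()[:12],[atz(c,u,v[k[0]]-.5,.012).round(4).tolist(),atz(c,u,v[k[-1]]+.5,.012).round(4).tolist()] if len(k) else '')
```

```text
w6 300 [105, 106, 107, 108] [[0.4915, -0.1544, 0.012], [0.4948, -0.1545, 0.012]]
w6 326 [105, 106, 107, 108, 159] [[0.492, -0.1321, 0.012], [0.539, -0.1329, 0.012]]
w6 400 [106, 107, 108, 109] [[0.4937, -0.0682, 0.012], [0.497, -0.0681, 0.012]]
w6 500 [108, 109, 110] [[0.4959, 0.0195, 0.012], [0.4984, 0.0198, 0.012]]
w2 300 [110, 111, 112, 113, 151, 152, 153, 154, 155, 156, 157, 158] [[0.4908, -0.1844, 0.012], [0.5356, -0.186, 0.012]]
w2 326 [110, 111, 112, 113, 151, 152, 153, 154, 155, 156, 157, 158] [[0.4912, -0.1609, 0.012], [0.5361, -0.1617, 0.012]]
w2 400 [60, 61, 110, 111, 112, 113] [[0.4498, -0.0951, 0.012], [0.4958, -0.0939, 0.012]]
w2 500 [113, 114, 115] [[0.4956, -0.0017, 0.012], [0.4983, -0.0015, 0.012]]
```

patC is home: the strip face there is x=0.652, the same as its back edge. On to the D shape at (0.608,0.341), which the extents suggest is patD.

Request:
drive_tool(
  deltas=[
    [[120, 0, 0.05, 0, 0, 0, -10], [120, 0, 0.11, 0, 0, 0, -20], [120, 0, 0.17, 0, 0, 0, -30], [120, -0.01, 0.23, 0, 0, 0, -40], [120, -0.02, 0.29, 0, 0, 0, -50], [120, -0.026, 0.35, 0, 0, 0, -60], [120, -0.026, 0.41, 0, 0, 0, -70], [120, -0.026, 0.46, 0, 0, 0, -80], [120, -0.026, 0.476, 0, 0, 0, -90], [120, -0.026, 0.476, 0, 0, 0, -91], [120, -0.026, 0.476, 0, 0, 0, -91]],
  ],
)

```text
clock: 24.98
tcp_pos: [0.6063, 0.3402, 0.2288]
orientation: [-0.001, -0.706, 0.709, 0.0]
wrist_force: [-0.2, 0.5, -0.0]
finger_gap: 0.0453
grip_force: 0.0
```

Run:
```python
from h import *
s=get_state(); print(s['tcp_pos'],s['joint_pos'].round(2),s['clock']); snap('wrist','w7')
grips('w7',.03,.045,(.3,.8,.2,.6)); plate('w7',0,.012,(.3,.8,.23,.6))
```

```text
[0.60627452 0.3402067  0.22875686] [ 0.4   0.57  0.43  1.44 -0.   -1.17] 24.975
[313 185  17  47 768] [321. 208.] [0.6093 0.3402 0.0381] [609.5 341. ] [38.9 13.7] 89.9
[452 215  22  45 830] [462. 237.] [0.4861 0.3662 0.0375] [485.  367.2] [15.8 39.4] 10.5
[ 279  165   88  119 7669] z 0.0064
[[617.4000244140625, 308.3999938964844], [643.9000244140625, 348.0], [650.5, 421.8999938964844], [571.2000122070312, 424.20001220703125], [566.2000122070312, 388.5], [576.7999877929688, 341.1000061035156], [595.9000244140625, 312.1000061035156]]
[ 405  193  107  120 8619] z 0.0064
[[507.5, 342.8999938964844], [527.7999877929688, 398.79998779296875], [521.5, 454.1000061035156], [415.70001220703125, 440.1000061035156], [448.3999938964844, 353.79998779296875], [477.5, 334.3999938964844]]
```

View pics/w7.png

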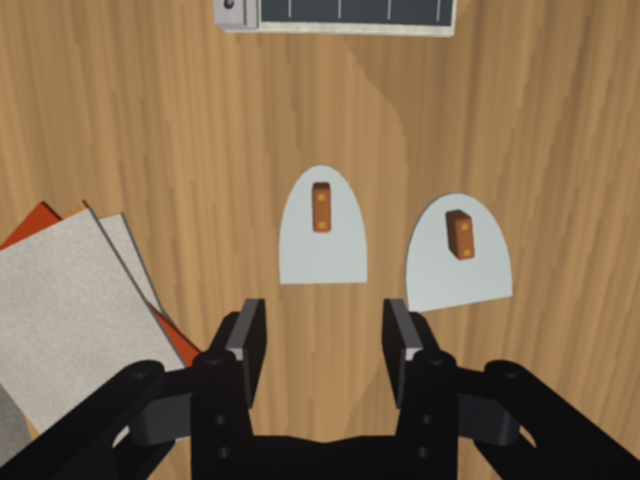

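The view shows patD at (279-367,165-284), rib (321,208), 85 mm edge, and patB at (405-512,193-312), rib (462,237), tilted about 8°. I read the corners off precisely.

Run:
```python
from h import *
c,_,_=load('w7')
for a,b in(((280.5,284.5),(366.5,282)),((409,311),(511.5,295))):
    p=atz(c,*a,.006);q=atz(c,*b,.006); v=p-q; n=np.array([-v[1],v[0]])/np.linalg.norm(v); print(p.round(4),q.round(4),'len',np.linalg.norm(v).round(4),'yaw',np.degrees(np.arctan2(n[1],n[0])).round(1),'grip',((p+q)[:2]/2-.08*n).round(4))
go([.609,.341,.018],-90.5)
```

```text
[0.65   0.4241 0.006 ] [0.5653 0.4219 0.006 ] len 0.0847 yaw 91.5 grip [0.6098 0.343 ]
[0.5214 0.454  0.006 ] [0.4181 0.4374 0.006 ] len 0.1046 yaw 99.1 grip [0.4824 0.3667]
j [ 0.4   0.57  0.43  1.44 -0.   -1.17] shift [-0.0013 -0.0028  0.2113] turn [ 0.1 -0.1  0.2]
```

Request:
drive_tool(
  deltas=[
    [[120, -0.002, -0.003, 0.06, 0, 0, -1], [120, -0.002, -0.003, 0.12, 0, 0, -1], [120, -0.002, -0.003, 0.17, 0, 0, -1], [120, -0.002, -0.003, 0.2, 0, 0, -1], [120, -0.002, -0.003, 0.21, 0, 0, -1], [120, -0.002, -0.003, 0.21, 0, 0, -1], [230, -0.002, -0.003, 0.21, 0, 0, -1], [230, -0.002, -0.003, 0.21, 0, 0, -1], [230, -0.002, -0.003, 0.21, 0, 0, -1], [230, -0.002, -0.003, 0.21, 0, 0, -1]],
  ],
)

```text
clock: 26.28
tcp_pos: [0.611, 0.3437, 0.0225]
orientation: [-0.002, 0.713, -0.701, 0.001]
wrist_force: [-0.6, -0.7, 5.7]
finger_gap: 0.0151
grip_force: 31.3
```

Request:
drive_tool(
  deltas=[
    [[230, 0, 0, -0.01, 0, 0, 0], [230, 0, 0, -0.05, 0, 0, 0], [230, 0, 0, -0.1, 0, 0, 0], [230, 0, 0, -0.13, 0, 0, 0], [230, 0, 0, -0.13, 0, 0, 0]],
  ],
)

```text
clock: 26.9
tcp_pos: [0.6113, 0.3441, 0.1542]
orientation: [-0.003, 0.713, -0.701, 0.001]
wrist_force: [0.0, -0.0, -1.3]
finger_gap: 0.0154
grip_force: 30.4
```

Run:
```python
from h import *
s=get_state(); print(s['tcp_pos'],s['finger_gap'],s['joint_pos'].round(2))
go([.513,.106,.15],-89.2)
```

```text
[0.61132615 0.34407158 0.1542423 ] 0.015375834400187248 [ 0.4   0.59  0.28  1.26 -0.   -1.19]
j [ 0.4   0.59  0.28  1.26 -0.   -1.19] shift [0.2364 0.1022 0.0031] turn [-0.3  0.1  0.1]
```

Request:
drive_tool(
  deltas=[
    [[230, 0.03, 0.04, 0, 0, 0, 10], [230, 0.07, 0.08, 0, 0, 0, 20], [230, 0.12, 0.102, 0, 0, 0, 30], [230, 0.18, 0.102, 0, 0, 0, 40], [230, 0.23, 0.102, 0, 0, 0, 50], [230, 0.236, 0.102, 0, 0, 0, 60], [230, 0.236, 0.102, 0, 0, 0, 70], [230, 0.236, 0.102, 0, 0, 0, 80], [230, 0.236, 0.102, 0, 0, 0, 90], [230, 0.236, 0.102, 0, 0, 0, 92.2], [230, 0.236, 0.102, 0, 0, 0, 92.2]],
  ],
)

```text
clock: 28.28
tcp_pos: [0.5104, 0.1056, 0.149]
orientation: [-0.001, 0.011, 1.0, -0.0]
wrist_force: [0.4, -0.1, -0.2]
finger_gap: 0.0152
grip_force: 30.3
```

Run:
```python
from h import *
s=get_state(); print(s['tcp_pos'],s['finger_gap'],s['clock']); snap('wrist','w8')
plate('w8',.09,.16,(.4,.7,-.1,0.3))
go([.574,.106,.037],178.6)
```

```text
[0.51039558 0.10555142 0.1490045 ] 0.015236954993565345 28.275
[ 237  215  176  149 9937] z 0.133
[[545.5, 145.5], [483.1000061035156, 122.5999984741211], [475.20001220703125, 107.0999984741211], [481.79998779296875, 89.4000015258789], [543.5999755859375, 65.30000305175781]]
[ 292  372   65   70 3417] z 0.1329
[[588.2999877929688, 116.30000305175781], [549.4000244140625, 114.4000015258789], [548.7999877929688, 94.9000015258789], [585.5999755859375, 88.0]]
j [ 0.05  0.25 -0.24  1.08 -0.    0.07] shift [-0.0636  0.0019  0.1121] turn [-0.  -0.1  0.2]
```

Request:
drive_tool(
  deltas=[
    [[230, 0, 0.001, 0.05, 0, 0, 0], [230, 0, 0.001, 0.09, 0, 0, 0], [230, 0, 0.001, 0.111, 0, 0, 0], [230, 0, 0.001, 0.111, 0, 0, 0], [230, -0.02, 0.001, 0.111, 0, 0, 0], [230, -0.04, 0.001, 0.111, 0, 0, 0], [230, -0.056, 0.001, 0.111, 0, 0, 0], [230, -0.06, 0.001, 0.112, 0, 0, 0], [230, -0.064, 0.001, 0.113, 0, 0, 0], [230, -0.067, 0.001, 0.113, 0, 0, 0], [230, -0.067, 0.001, 0.113, 0, 0, 0]],
  ],
)

```text
clock: 29.7
tcp_pos: [0.5772, 0.1052, 0.037]
orientation: [-0.001, 0.011, 1.0, -0.0]
wrist_force: [-3.3, -0.5, -1.2]
finger_gap: 0.0152
grip_force: 30.4
```

Request:
drive_tool(
  deltas=[
    [[230, -0.002, 0, 0.002, 0, 0, 0], [230, -0.003, 0, 0.003, 0, 0, 0], [230, -0.003, 0, 0.004, 0, 0, 0], [230, -0.003, 0, 0.004, 0, 0, 0]],
  ],
)

```text
clock: 30.2
tcp_pos: [0.5773, 0.1051, 0.0345]
orientation: [-0.003, 0.011, 1.0, -0.0]
wrist_force: [-15.4, 0.4, 17.3]
finger_gap: 0.0153
grip_force: 32.6
```

Home and down. I release, lift and move on towards patB, measuring both on the way.

Request:
drive_tool(
  deltas=[
    [[180, 0.003, 0, -0.002, 0, 0, 0], [120, 0.003, 0, -0.002, 0, 0, 0], [120, 0.003, 0, -0.002, 0, 0, 0], [120, 0.003, 0, -0.05, 0, 0, 0], [120, 0.003, 0, -0.11, 0, 0, 0], [120, 0.003, 0, -0.17, 0, 0, 0], [120, 0.003, 0, -0.195, 0, 0, 0], [120, 0.003, 0, -0.195, 0, 0, 0]],
  ],
)

```text
clock: 31.2
tcp_pos: [0.5803, 0.1051, 0.2308]
orientation: [0.003, 0.011, 1.0, 0.0]
wrist_force: [-0.5, 0.5, -0.2]
finger_gap: 0.0454
grip_force: 0.0
```

Run:
```python
from h import *
s=get_state(); print(s['tcp_pos'],s['clock']); snap('wrist','w9')
grips('w9',.04,.06,(.5,.65,-.3,.2)); plate('w9',.015,.022,(.48,.7,0,.21)); grips('w9',.03,.045,(.3,.8,.25,.6))
go([.483,.367,.23],-81)
```

```text
[0.58029207 0.10510498 0.23076877] 31.2
[316 178  18  49 828] [324. 202.] [0.5751 0.1054 0.05  ] [576.4 105.7] [14.  39.1] 88.6
[  30  180   32   48 1064] [ 46. 203.] [ 0.5703 -0.1303  0.0486] [ 571.3 -132.4] [17.7 39.2] 89.3
[ 278  157   91  120 7907] z 0.0185
[[546.2000122070312, 93.0], [583.9000244140625, 69.30000305175781], [653.2000122070312, 60.79999923706055], [655.0, 145.60000610351562], [570.0, 134.8000030517578], [546.9000244140625, 118.19999694824219]]
[614  75  26  22 477] [627.  86.] [0.4857 0.3544 0.0372] [485.4 357.1] [15.2 20.6] 11.6
j [ 0.04  0.34  0.08  1.31 -0.    0.07] shift [ 0.102   0.2597 -0.0015] turn [ 0.1  0.1 79.7]
```

Request:
drive_tool(
  deltas=[
    [[120, 0.03, 0.05, 0, 0, 0, -10], [120, 0.06, 0.1, 0, 0, 0, -20], [120, 0.09, 0.15, 0, 0, 0, -30], [120, 0.102, 0.2, 0, 0, 0, -40], [120, 0.102, 0.26, 0, 0, 0, -50], [120, 0.102, 0.26, 0, 0, 0, -60], [120, 0.102, 0.26, 0, 0, 0, -70], [120, 0.102, 0.26, 0, 0, 0, -80], [120, 0.102, 0.26, 0, 0, 0, -90], [120, 0.102, 0.26, 0, 0, 0, -100], [120, 0.102, 0.26, 0, 0, 0, -100.3], [120, 0.102, 0.26, 0, 0, 0, -100.3]],
  ],
)

```text
clock: 32.75
tcp_pos: [0.4818, 0.367, 0.2269]
orientation: [0.001, 0.76, -0.65, -0.0]
wrist_force: [0.5, 0.2, 0.1]
finger_gap: 0.045
grip_force: 0.0
```

Run:
```python
from h import *
s=get_state(); print(s['tcp_pos'],s['joint_pos'].round(2),s['clock']); snap('wrist','w10')
grips('w10',.03,.045,(.3,.8,.2,.6)); plate('w10',0,.012,(.3,.8,.23,.6))
go([.483,.367,.0185],-81)
```

```text
[0.48184575 0.36701041 0.2268797 ] [ 0.52  0.38  0.13  1.32 -0.   -1.21] 32.75
[313 185  18  47 794] [322. 208.] [0.4843 0.3663 0.0381] [484.4 367.4] [14.3 39.8] 9.2
[ 269  164  110  120 9824] z 0.0064
[[507.8999938964844, 343.1000061035156], [527.0999755859375, 395.1000061035156], [521.0, 455.79998779296875], [418.79998779296875, 439.8999938964844], [428.29998779296875, 391.29998779296875], [450.5, 352.6000061035156], [479.3999938964844, 333.5]]
j [ 0.52  0.38  0.13  1.32 -0.   -1.21] shift [ 1.000e-04 -1.300e-03  2.088e-01] turn [ 0.1 -0.  -0.1]
```

Request:
drive_tool(
  deltas=[
    [[120, 0, -0.002, 0.06, 0, 0, 0], [120, 0, -0.002, 0.12, 0, 0, 0], [120, 0, -0.002, 0.17, 0, 0, 0], [120, 0, -0.002, 0.2, 0, 0, 0], [120, 0, -0.002, 0.209, 0, 0, 0], [120, 0, -0.002, 0.209, 0, 0, 0], [230, 0, -0.002, 0.209, 0, 0, 0], [230, 0, -0.002, 0.209, 0, 0, 0], [230, 0, -0.002, 0.209, 0, 0, 0], [230, 0, -0.002, 0.209, 0, 0, 0]],
  ],
)

```text
clock: 34.05
tcp_pos: [0.4854, 0.3683, 0.0212]
orientation: [-0.002, 0.761, -0.649, 0.001]
wrist_force: [-1.0, -0.1, 7.4]
finger_gap: 0.0151
grip_force: 33.0
```

Request:
drive_tool(
  deltas=[
    [[230, 0, 0, -0.01, 0, 0, 0], [230, 0, 0, -0.05, 0, 0, 0], [230, 0, 0, -0.1, 0, 0, 0], [230, 0, 0, -0.13, 0, 0, 0], [230, 0, 0, -0.13, 0, 0, 0]],
  ],
)

```text
clock: 34.67
tcp_pos: [0.486, 0.3686, 0.1528]
orientation: [-0.003, 0.761, -0.649, 0.001]
wrist_force: [-0.4, -0.1, -1.2]
finger_gap: 0.0153
grip_force: 32.1
```

Run:
```python
from h import *
s=get_state(); print(s['tcp_pos'],s['finger_gap'],s['joint_pos'].round(2))
go([.511,-.016,.15],-81)
```

```text
[0.48595947 0.36858518 0.15283998] 0.015270905730672447 [ 0.52  0.41 -0.01  1.15 -0.   -1.21]
j [ 0.52  0.41 -0.01  1.15 -0.   -1.21] shift [0.3838 0.0356 0.0018] turn [-0.3  0.1  0. ]
```

Request:
drive_tool(
  deltas=[
    [[230, 0.04, 0.02, 0, 0, 0, 10], [230, 0.09, 0.035, 0, 0, 0, 20], [230, 0.15, 0.035, 0, 0, 0, 30], [230, 0.21, 0.035, 0, 0, 0, 40], [230, 0.27, 0.035, 0, 0, 0, 50], [230, 0.33, 0.035, 0, 0, 0, 60], [230, 0.384, 0.035, 0, 0, 0, 70], [230, 0.384, 0.035, 0, 0, 0, 80], [230, 0.384, 0.035, 0, 0, 0, 90], [230, 0.384, 0.035, 0, 0, 0, 100], [230, 0.384, 0.035, 0, 0, 0, 100.4], [230, 0.384, 0.035, 0, 0, 0, 100.4]],
  ],
)

```text
clock: 36.17
tcp_pos: [0.5094, -0.017, 0.1486]
orientation: [-0.001, 0.011, 1.0, 0.0]
wrist_force: [0.6, -0.3, -1.2]
finger_gap: 0.0149
grip_force: 32.0
```

Run:
```python
from h import *
s=get_state(); print(s['tcp_pos'],s['finger_gap'],s['clock']); snap('wrist','w11')
plate('w11',.09,.16,(.4,.7,-.2,0.2)); grips('w11',.04,.06,(.5,.65,-.3,.2))
go([.573,-.016,.037],178.6)
```

```text
[ 0.50936709 -0.01700313  0.14860927] 0.01486352374504733 36.175
[  216   219   217   147 13890] z 0.1339
[[539.9000244140625, 31.5], [491.6000061035156, 11.899999618530273], [475.20001220703125, -16.299999237060547], [490.79998779296875, -45.900001525878906], [538.0, -67.0]]
[ 292  377   65   66 3165] z 0.1338
[[585.2999877929688, -3.799999952316284], [550.7999877929688, -8.199999809265137], [549.2000122070312, -27.600000381469727], [584.0999755859375, -34.400001525878906]]
[ 484  297   33   57 1439] [500. 325.] [0.574  0.1026 0.0488] [576.1 104.1] [15.7 39.9] 89.1
[ 144  298   32   56 1398] [159. 325.] [ 0.569  -0.1311  0.0488] [ 570.8 -132.6] [15.4 39.5] 87.8
j [-0.19  0.23 -0.27  1.07 -0.   -0.17] shift [-0.0635  0.0024  0.1117] turn [ 0.  -0.1  0.2]
```

Request:
drive_tool(
  deltas=[
    [[230, 0, 0.002, 0.05, 0, 0, 0], [230, 0, 0.002, 0.09, 0, 0, 0], [230, 0, 0.002, 0.112, 0, 0, 0], [230, 0, 0.002, 0.112, 0, 0, 0], [230, -0.02, 0.002, 0.112, 0, 0, 0], [230, -0.04, 0.002, 0.112, 0, 0, 0], [230, -0.054, 0.002, 0.112, 0, 0, 0], [230, -0.058, 0.002, 0.113, 0, 0, 0], [230, -0.062, 0.002, 0.113, 0, 0, 0], [230, -0.065, 0.002, 0.114, 0, 0, 0], [230, -0.065, 0.002, 0.114, 0, 0, 0]],
  ],
)

```text
clock: 37.6
tcp_pos: [0.573, -0.0166, 0.0347]
orientation: [-0.002, 0.012, 1.0, -0.0]
wrist_force: [-3.8, -0.8, 1.1]
finger_gap: 0.0152
grip_force: 32.3
```

Request:
drive_tool(
  deltas=[
    [[230, -0.002, 0, 0.002, 0, 0, 0], [230, -0.003, 0, 0.003, 0, 0, 0], [230, -0.003, 0, 0.0035, 0, 0, 0], [230, -0.003, 0, 0.0035, 0, 0, 0]],
  ],
)

```text
clock: 38.1
tcp_pos: [0.5731, -0.0165, 0.033]
orientation: [-0.004, 0.012, 1.0, -0.0]
wrist_force: [-16.8, -0.0, 20.7]
finger_gap: 0.0151
grip_force: 34.9
```

Request:
drive_tool(
  deltas=[
    [[180, 0.003, 0, -0.002, 0, 0, 0], [120, 0.003, 0, -0.002, 0, 0, 0], [120, 0.003, 0, -0.002, 0, 0, 0], [120, 0.003, 0, -0.05, 0, 0, 0], [120, 0.003, 0, -0.11, 0, 0, 0], [120, 0.003, 0, -0.17, 0, 0, 0], [120, 0.003, 0, -0.21, 0, 0, 0], [120, 0.003, 0, -0.21, 0, 0, 0]],
  ],
)

```text
clock: 39.1
tcp_pos: [0.5775, -0.0171, 0.2459]
orientation: [0.004, 0.012, 1.0, -0.001]
wrist_force: [0.5, 0.1, -0.6]
finger_gap: 0.0453
grip_force: 0.0
```

Run:
```python
from h import *
s=get_state(); print(s['tcp_pos'],s['finger_gap'],s['clock']); snap('wrist','w12')
plate('w12',.014,.023,(.48,.7,-.22,0.2)); grips('w12',.04,.06,(.5,.65,-.3,.2))
go([.746,-.018,.2],178.6); print('down to',.088)
```

```text
[ 0.57750553 -0.01706049  0.24586152] 0.04527985815160837 39.1
[ 148  125  101  126 7445] z 0.0184
[[511.3999938964844, -123.5999984741211], [510.79998779296875, -160.1999969482422], [624.2000122070312, -191.89999389648438], [624.2999877929688, -92.80000305175781]]
[ 270  155  110  114 9204] z 0.0185
[[547.9000244140625, -38.599998474121094], [588.7999877929688, -64.0999984741211], [648.2999877929688, -70.19999694824219], [650.5, 33.20000076293945], [610.7999877929688, 34.099998474121094], [565.0, 19.399999618530273], [540.5, -9.0]]
[ 404  155   92  114 6870] z 0.0185
[[543.9000244140625, 97.4000015258789], [590.9000244140625, 65.30000305175781], [651.9000244140625, 60.79999923706055], [653.7999877929688, 145.3000030517578], [603.5999755859375, 147.8000030517578], [564.5, 134.1999969482422], [544.0, 113.69999694824219]]
[166 145  25  48 956] [178. 169.] [ 0.5445 -0.1395  0.0492] [ 544.9 -140.9] [15.6 39.4] 89.8
[317 175  17  47 779] [325. 198.] [ 0.5727 -0.0163  0.05  ] [573.8 -16.3] [13.9 39.6] 88.9
[451 176  25  46 910] [463. 198.] [0.5755 0.1029 0.0494] [576.7 104.1] [15.8 38.9] 88.3
j [-0.17  0.31  0.07  1.33 -0.   -0.14] shift [-0.1695  0.003   0.044 ] turn [-0.   0.2  0. ]
down to 0.088
```

View pics/w12.png

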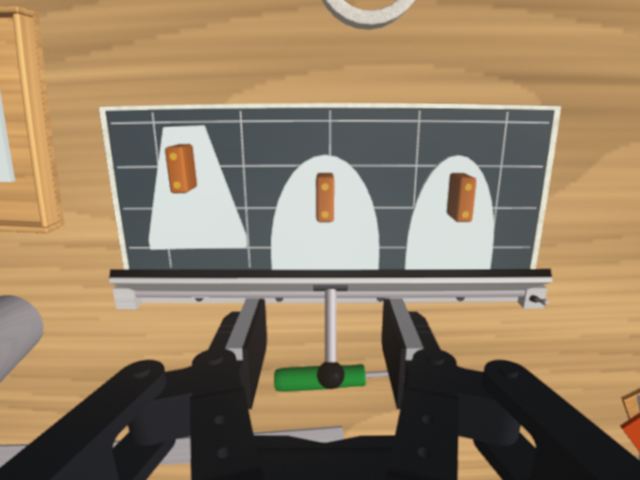

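The view shows patC knocked about 28 mm back from the strip (rib now at (178,169), back edge at row 247). patB and patD are home. I re-grasp patC and slide it home again.

Run:
```python
from h import *
go([.5455,-.1405,.13],179.8)
```

```text
j [-0.17  0.31  0.07  1.33 -0.   -0.14] shift [ 0.0283 -0.1242  0.1133] turn [-0.   0.2 -1.2]
```

Request:
drive_tool(
  deltas=[
    [[120, 0.01, -0.06, 0.02, 0, 0, -1.2], [120, 0.028, -0.124, 0.06, 0, 0, -1.2], [120, 0.028, -0.124, 0.113, 0, 0, -1.2], [120, 0.028, -0.124, 0.113, 0, 0, -1.2]],
  ],
)

```text
clock: 39.65
tcp_pos: [0.5385, -0.1391, 0.1224]
orientation: [-0.006, 0.003, 1.0, 0.003]
wrist_force: [-0.8, 0.9, 0.5]
finger_gap: 0.0451
grip_force: 0.0
```

Run:
```python
from h import *
print(get_state()['tcp_pos']); snap('wrist','w13'); grips('w13',.04,.06,(.5,.65,-.3,-.06)); plate('w13',.014,.023,(.48,.7,-.22,-.06))
go([.5455,-.1405,.03],179.8)
```

```text
[ 0.53853847 -0.13913724  0.12237126]
[ 306  227   26   69 1714] [319. 261.] [ 0.5427 -0.1418  0.05  ] [ 544.5 -141.9] [14.5 39.3] 89.7
[  264   194   120   165 13417] z 0.0185
[[510.5, -160.10000610351562], [577.0, -178.8000030517578], [625.5999755859375, -181.0], [625.9000244140625, -97.9000015258789], [510.8999938964844, -124.19999694824219]]
j [-0.4   0.34 -0.18  1.06  0.   -0.39] shift [-0.0049 -0.0015  0.0957] turn [ 0.2 -0.4 -0. ]
```

Request:
drive_tool(
  deltas=[
    [[120, 0, -0.001, 0, 0, 0, 0], [120, 0, -0.001, 0.05, 0, 0, 0], [120, 0, -0.001, 0.08, 0, 0, 0], [120, 0, -0.001, 0.095, 0, 0, 0], [120, 0, -0.001, 0.1, 0, 0, 0], [120, 0, -0.001, 0.1, 0, 0, 0]],
  ],
)

```text
clock: 40.45
tcp_pos: [0.5451, -0.1412, 0.03]
orientation: [0.001, 0.001, 1.0, -0.0]
wrist_force: [0.6, -0.0, 0.2]
finger_gap: 0.0452
grip_force: 0.0
```

Request:
drive_tool(
  deltas=[
    [[230, 0, 0, 0, 0, 0, 0], [230, 0, 0, 0, 0, 0, 0], [230, 0, 0, 0, 0, 0, 0], [230, 0, 0, 0, 0, 0, 0], [230, 0, 0, -0.003, 0, 0, 0], [230, 0, 0.003, -0.003, 0, 0, 1], [230, -0.01, 0.006, -0.003, 0, 0, 1.2], [230, -0.02, 0.006, -0.003, 0, 0, 1.2], [230, -0.025, 0.006, -0.002, 0, 0, 1.2], [230, -0.028, 0.006, -0.001, 0, 0, 1.2], [230, -0.028, 0.006, -0.001, 0, 0, 1.2]],
  ],
)

```text
clock: 41.82
tcp_pos: [0.5711, -0.1351, 0.03]
orientation: [-0.001, 0.012, 1.0, -0.0]
wrist_force: [-4.5, -0.8, 4.3]
finger_gap: 0.0155
grip_force: 30.4
```

Request:
drive_tool(
  deltas=[
    [[230, -0.002, 0, 0.001, 0, 0, 0], [230, -0.003, 0, 0.002, 0, 0, 0], [230, -0.003, 0, 0.002, 0, 0, 0]],
  ],
)

```text
clock: 42.2
tcp_pos: [0.5712, -0.1351, 0.0298]
orientation: [-0.003, 0.012, 1.0, -0.001]
wrist_force: [-17.0, 1.2, 23.7]
finger_gap: 0.0155
grip_force: 33.2
```

Request:
drive_tool(
  deltas=[
    [[180, 0.003, 0, -0.001, 0, 0, 0], [120, 0.003, 0, -0.001, 0, 0, 0], [120, 0.003, 0, -0.001, 0, 0, 0], [120, 0.003, 0, -0.05, 0, 0, 0], [120, 0.003, 0, -0.11, 0, 0, 0], [120, 0.003, 0, -0.17, 0, 0, 0], [120, 0.003, 0.06, -0.21, 0, 0, 0], [255, 0.003, 0.117, -0.22, 0, 0, 0], [255, 0.003, 0.117, -0.22, 0, 0, 0], [255, 0.003, 0.117, -0.22, 0, 0, 0]],
  ],
)

```text
clock: 43.45
tcp_pos: [0.5749, -0.0178, 0.2473]
orientation: [-0.0, 0.011, 1.0, -0.0]
wrist_force: [0.8, 0.5, -0.6]
finger_gap: 0.0001
grip_force: 0.0
```

Run:
```python
from h import *
s=get_state(); print(s['tcp_pos'],s['finger_gap'],s['clock']); snap('wrist','w14')
plate('w14',.014,.023,(.48,.7,-.22,0.2)); grips('w14',.04,.06,(.5,.65,-.3,.2))
c,im,d=load('w14'); P=cloud(c,d); m=(im.sum(-1)<110)&(P[...,2]>.07)&(P[...,2]<.12)&(P[...,0]>.68)&(P[...,0]<.78)&(abs(P[...,1])<.06); print('knob',m.sum(),np.median(P[m],0))
go([.748,-.018,.2],178.6)
```

```text
[ 0.57488604 -0.01779     0.24730944] 8.47199351900514e-05 43.45
[ 159  160   96  113 6600] z 0.0184
[[536.2999877929688, -151.0], [646.9000244140625, -186.5], [649.7999877929688, -89.80000305175781], [537.5999755859375, -116.30000305175781]]
[ 271  160  109  113 9087] z 0.0184
[[651.2999877929688, 35.5], [585.7000122070312, 28.600000381469727], [550.2999877929688, 9.699999809265137], [540.0, -16.100000381469727], [548.2000122070312, -40.400001525878906], [597.5, -66.5], [648.2000122070312, -70.9000015258789]]
[ 405  160   90  113 6772] z 0.0185
[[543.9000244140625, 96.5999984741211], [585.5999755859375, 67.9000015258789], [651.4000244140625, 60.900001525878906], [654.0999755859375, 145.1999969482422], [609.2000122070312, 147.89999389648438], [568.5, 136.0], [549.4000244140625, 122.5999984741211]]
[180 181  24  45 854] [191. 203.] [ 0.5706 -0.1331  0.0492] [ 571.2 -134.3] [15.4 38.5] 88.7
[318 180  17  46 765] [326. 202.] [ 0.5728 -0.0161  0.05  ] [573.6 -15.9] [14. 39.] 88.5
[452 180  24  46 897] [463. 203.] [0.5756 0.1028 0.0494] [576.5 104. ] [15.8 38.7] 88.7
knob 0 [nan nan nan]
j [-0.17  0.31  0.08  1.34 -0.   -0.15] shift [-0.1733  0.0047  0.0467] turn [-0.  -0.1  0. ]
  return _methods._mean(a, axis=axis, dtype=dtype,
  ret = um.true_divide(
```

All three patterns are home and square (rib x 0.571/0.574/0.576, yaw about -1.4°). Now I go behind the knob and draw it back.

Request:
drive_tool(
  deltas=[
    [[255, -0.05, 0.002, 0.02, 0, 0, 0], [255, -0.11, 0.003, 0.04, 0, 0, 0], [255, -0.16, 0.005, 0.047, 0, 0, 0], [255, -0.176, 0.006, 0.047, 0, 0, 0], [255, -0.176, 0.006, 0.047, 0, 0, 0], [255, -0.176, 0.006, 0.1, 0, 0, 0], [255, -0.176, 0.006, 0.145, 0, 0, 0], [255, -0.176, 0.006, 0.155, 0, 0, 0], [255, -0.176, 0.006, 0.155, 0, 0, 0]],
  ],
)

```text
clock: 44.62
tcp_pos: [0.7503, -0.0171, 0.0933]
orientation: [-0.0, 0.012, 1.0, -0.0]
wrist_force: [1.1, 0.5, -0.3]
finger_gap: -0.0002
grip_force: 0.0
```

Request:
drive_tool(
  deltas=[
    [[255, 0.01, 0, 0, 0, 0, 0], [255, 0.02, 0, 0, 0, 0, 0], [255, 0.03, 0, 0, 0, 0, 0], [255, 0.038, 0, 0, 0, 0, 0], [255, 0.045, 0, 0, 0, 0, 0], [255, 0.05, 0, 0, 0, 0, 0], [255, 0.052, 0, 0, 0, 0, 0], [255, 0.052, 0, 0, 0, 0, 0], [255, 0.052, 0, 0, 0, 0, 0]],
  ],
)

```text
clock: 45.75
tcp_pos: [0.6982, -0.0151, 0.0919]
orientation: [-0.001, 0.012, 1.0, 0.0]
wrist_force: [0.3, -0.3, -0.3]
finger_gap: 0.0001
grip_force: 0.0
```

Run:
```python
from h import *
print(get_state()['tcp_pos']); c,im,d=snap('side','s4')
cv2.imwrite('pics/s4c.png',cv2.resize(im[150:330,290:450,::-1],None,fx=3,fy=3))
```

```text
[ 0.69817785 -0.01508506  0.09186392]
```

View pics/s4c.png

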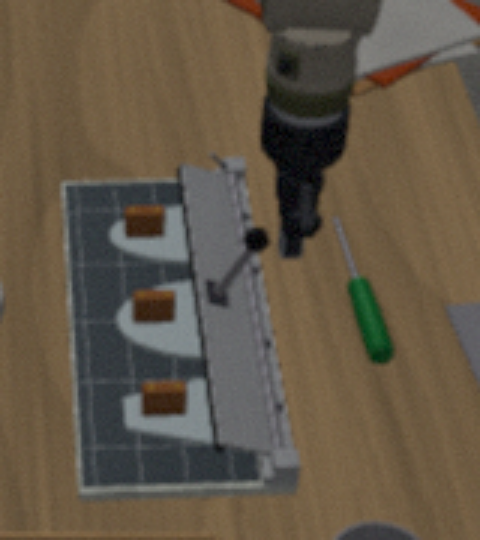

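The crop shows the bar partway down and closing on its own, with the knob free of the fingers at full-image (375,229). I lift clear and wait.

Request:
drive_tool(
  deltas=[
    [[255, 0, 0, -0.05, 0, 0, 0], [255, 0, 0, -0.1, 0, 0, 0], [255, 0, 0, -0.15, 0, 0, 0], [255, 0, 0, -0.17, 0, 0, 0], [255, 0, -0.05, -0.17, 0, 0, 0], [255, 0, -0.1, -0.17, 0, 0, 0], [255, 0, -0.1, -0.17, 0, 0, 0], [255, 0, -0.1, -0.17, 0, 0, 0], [255, 0, -0.1, -0.17, 0, 0, 0], [255, 0, -0.1, -0.17, 0, 0, 0], [255, 0, -0.1, -0.17, 0, 0, 0], [255, 0, -0.1, -0.17, 0, 0, 0]],
  ],
)

```text
clock: 47.3
tcp_pos: [0.6965, -0.1146, 0.2629]
orientation: [0.0, 0.012, 1.0, -0.0]
wrist_force: [0.3, -0.1, 0.1]
finger_gap: 0.0
grip_force: 0.0
```

Request:
drive_tool(
  deltas=[
    [[255, 0, 0, 0, 0, 0, 0], [255, 0, 0, 0, 0, 0, 0], [255, 0, 0, 0, 0, 0, 0], [255, 0, 0, 0, 0, 0, 0], [255, 0, 0, 0, 0, 0, 0], [255, 0, 0, 0, 0, 0, 0], [255, 0, 0, 0, 0, 0, 0], [255, 0, 0, 0, 0, 0, 0]],
  ],
)

```text
clock: 48.3
tcp_pos: [0.6965, -0.115, 0.2628]
orientation: [0.0, 0.012, 1.0, -0.0]
wrist_force: [-0.2, 0.7, -0.3]
finger_gap: 0.0001
grip_force: 0.0
```

Run:
```python
from h import *
s=get_state(); print(s['tcp_pos'],s['wrist_force'],s['clock'])
c,im,d=snap('side','s5'); c2,im2,d2=snap('scene','c5')
print('knob joint0 side',proj(c,[.640,-.0165,.105]),'scene',proj(c2,[.640,-.0165,.105]))
cv2.imwrite('pics/s5c.png',np.hstack([cv2.resize(im[160:330,290:430,::-1],(400,486)),cv2.resize(im2[210:380,240:440,::-1],(400,340)).copy() if 0 else cv2.copyMakeBorder(cv2.resize(im2[210:380,240:440,::-1],(400,340)),0,146,0,0,0)]))
plate('c5',.01,.03,(.48,.7,-.22,.2)); grips('c5',.035,.06,(.5,.65,-.3,.2))
```

```text
[ 0.69648062 -0.11503939  0.26280458] [-0.20048735  0.73458195 -0.25897065] 48.3
knob joint0 side (np.float64(365.2480208991357), np.float64(232.42132477173413)) scene (np.float64(361.68703319700614), np.float64(265.0621827575714))
[360 241  57  52 911] z 0.0266
[[620.9000244140625, 191.6999969482422], [549.4000244140625, 108.19999694824219], [645.4000244140625, -23.600000381469727], [659.4000244140625, -24.799999237060547], [666.7000122070312, 171.5], [649.9000244140625, 188.39999389648438]]
[ 291  265   70   71 1467] z 0.0222
[[571.2999877929688, 24.200000762939453], [538.5, -15.199999809265137], [538.4000244140625, -153.1999969482422], [613.2999877929688, -203.6999969482422], [651.7999877929688, -203.5], [661.7999877929688, -167.8000030517578], [661.2999877929688, -41.400001525878906], [599.5, 26.200000762939453]]
[366 238  14  14 105] [373. 244.] [0.583  0.0981 0.0446] [581.9 100.1] [39.7 19.2] 1.2
[333 263  15  14 113] [340. 269.] [ 0.5789 -0.0228  0.045 ] [577.5 -20.6] [40.1 19.4] 1.7
[299 289  14  15 117] [306. 296.] [ 0.5759 -0.1405  0.0467] [ 574.6 -139.4] [15.3 39.3] 85.1
```

View pics/s5c.png

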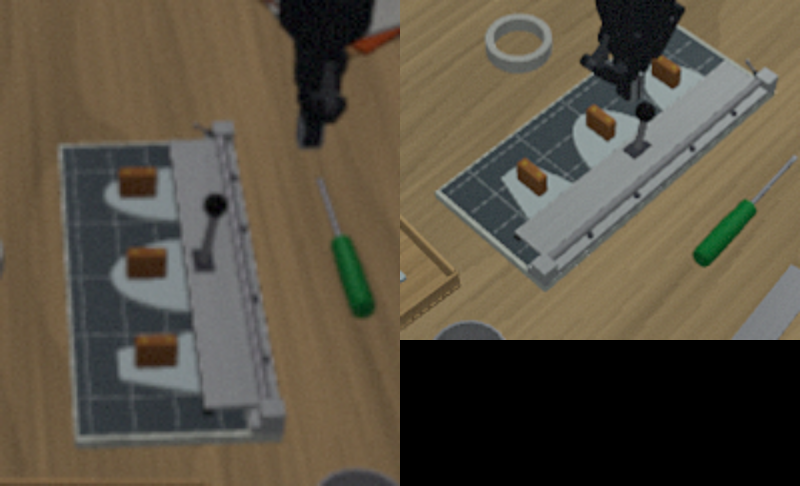

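The bar is down: the knob sits at side (365,232) and scene (363,265), both matching the joint-0 prediction. The patterns are unmoved and the robot is clear.

```bash
python3 -c "
from workcell import *
print(hand_in())"
```

```text
the job is handed in; nothing more can be done
None
```

I handed the job in at about 48 s: both old patterns lie flat in the tray, patB, patC and patD are home against the stop strip, and the clamp bar is down on them; patC was knocked 28 mm aside, so I placed it again, and no verdict came back.

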